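# Spring check of the inspection mirror's tilt plate

## Robot

A 7-joint arm with a two-finger parallel gripper is mounted at the origin on a cart in front of the work surface, level with it; the furniture and walls round the work are solid. World frame = base frame: x ahead of the robot, y to its left, z up, the work surface at z = 0. Lengths are in m, angles in rad, forces in N, time in s.
With the tool pointing down it reaches from about 0.4 to 0.85 m from the base axis. Payload 10.4 kg.
Tool frame: the origin (TCP) lies on the centre line of the jaws, within the pads' length; the fingertips stand 22 mm ahead of it and the grasp point (between the pads) lies 3 mm ahead of it; z points along the fingers, y is the direction in which the jaws open and shut (so a half turn about z gives the same grasp; the last joint's range is limited). The gripper opens to 85 mm and grips with 20 to 120 N. Pads are 22 mm wide; open, the fingers measure 114 mm over their backs; the gripper's body (76 mm by 85 mm) begins 54 mm behind the grasp point. The pads swing forward as they close: fully open they stand 13 mm farther back than shut.
Start: joints at [1.326, 0.332, -0.065, 1.46, 0.022, 1.35, -0.088], TCP at [0.138, -0.61, 0.225] pointing down, gripper open.
Joint ranges: [-2.6, 2.6], [-0.5, 2.12], [-1.47, 1.34], [0.16, 2.42], [-1.27, 4.41], [0.06, 2.06], [-2.6, 2.6]. Speed limits (rad/s): [2.22, 2.22, 2.79, 2.79, 3.14, 3.14, 3.14].

## Interface

Orientations are given as a unit quaternion [x, y, z, w].
In Python, from workcell import manip gives the robot as it stands. The module is installed in compiled form; this text tells all that it offers.
- The arm moves only by the shell command python3 -m crank 'ROWS' [FORCE]. ROWS is JSON, a list of rows, each a list of 3 entries, a list of its own where there are three numbers: the opening, from -1 (shut) to 1 (fully open), then the shift along the tool's x, y, z normalised to -1 to 1, where 1 is 80 mm, then the turn, a rotation vector about the tool's x, y, z normalised to -1 to 1, where 1 is pi/4 rad. In form: [[jaw, [tx, ty, tz], [ax, ay, az]], ...]. A call has exactly 5 rows; each row shifts and turns the commanded pose from where the row before left it, along the tool's axes as they then stand; what a row does not reach is not made up. A row lasts 1/10 s, in which the tool goes at most 50 mm and 8.59 degrees, less where a joint would pass 70% of its speed; a pose out of reach is approached as far as the arm can. A call with a number of a shift or a turn outside -1 to 1 is refused whole. A call with a gripper value outside its range is refused whole. The fingers move at their own pace and stop on an object; FORCE is the grip in N (left out, the last holds). Time passes only in rows, so rows that do not move let the fingers close, or fill a call up. It gives the time, the measured TCP pose, the force and the opening at its end, in the units of the state.
- manip.get_obs(): the state, without advancing time (a new reading comes with each control period).
- manip.camera(name): name is "scene" or "top" or "wrist"; returns the picture (384x512x3 uint8, blue, green, red); there is no depth.
- manip.camera_info(name): a dict with "K" (3x3 intrinsics, pixels), "camera_from_world" (4x4, takes a point from world to camera coordinates); the wrist camera has in their place "mount" (4x4, takes a point from camera to tool coordinates, whose origin is the TCP and whose axes are the flange's). Camera axes: x right, y down, z forward; pixel columns grow to the right and rows downward; lengths in m; the calibration is good to about 2 mm. The wrist camera is an equidistant fisheye: a pixel r from the principal point sees the ray r / f radians off the axis. A picture is of the moment at which its call begins: read the wrist's pose just before it. camera_info takes no time and is no camera call.
- manip.hand_in(): hands the job in, once; it reports no verdict.
The state is a dict: "clock": time; "joint_pos": joint angles; "joint_velocities": joint speeds; "tau": joint torques, N m; "position": TCP position; "ee_rot": TCP orientation; "ft_force": force on the tool from outside, world axes, zero at the start; "torque": the same for the moment, N m; "grip_width": opening from 0.0 (shut) to 1.0 (fully open).
Only numpy, scipy, OpenCV 4.12 (cv2) and the standard library are available. Lean on these libraries where they do the work, as an engineer would, in place of code of your own. Each camera call takes 0.05 s, during which the arm holds its last target.

## Task

Check the springs of the nozzle-inspection mirror mount with your fingertips: press the red corner cap down until the red pointer's tip stands level with the red mark on its scale, not running on past the mark, keep it there for a second and a half, and let the corner spring back. Then do the same with the blue cap, its pointer and the blue mark, and finish clear of the mount with both corners sprung back up. Press one corner at a time, pick nothing up, do not shift the marks, and leave the nozzles, nut and spanner where they are.

Things in the scene. Friction and masses are not known exactly. Their poses are not given: they have to be found in the camera images.
- red_cap: round red press cap, 22 mm across, 10 mm high, on the red corner of the mount's square aluminium tilt plate (116 mm, 10 mm thick). Origin: centre of its flat top, where it is pressed; at rest 81 mm above the bench; z up. It lies 90 mm from the plate's pivot corner (the one over the fixed steel post, no cap); the two caps are 127 mm apart
- red_pointer_tip (a point): tip of the red-ended rod pointer (4 mm thick) sticking straight out of the plate beyond the red cap, on the line from the pivot corner through the cap; 178 mm from the pivot, 66 mm above the bench at rest. It falls about 2 mm for each mm that the red cap goes down
- red_mark (a point): red mark: a red clamp 10 mm tall, 30 mm wide across the white upright scale (36 mm wide, top 82 mm above the bench) just beyond the red pointer's tip. Origin: middle of its face (the mark reaches 5 mm above and below it); z up, x from pointer to scale. It stands 14 to 30 mm below the pointer's rest height, another height each time, and is fixed by its thumb screw
- red_tilt (a joint): tilt of the plate at the red corner, rad: 0 at rest, grows as the red cap is pressed; the red pointer tip is then 178 mm x sin(value) lower; end stop at 0.24 (21 mm at the cap). Spring: about 3 N on the cap starts it, about 0.6 N more per mm; it springs back by itself and cannot be pulled up. A press on the middle of the cap tilts this corner only
- blue_cap: round blue press cap, 22 mm across, 10 mm high, on the blue corner of the mount's square aluminium tilt plate (116 mm, 10 mm thick). Origin: centre of its flat top, where it is pressed; at rest 81 mm above the bench; z up. It lies 90 mm from the plate's pivot corner (the one over the fixed steel post, no cap); the two caps are 127 mm apart
- blue_pointer_tip (a point): tip of the blue-ended rod pointer (4 mm thick) sticking straight out of the plate beyond the blue cap, on the line from the pivot corner through the cap; 178 mm from the pivot, 66 mm above the bench at rest. It falls about 2 mm for each mm that the blue cap goes down
- blue_mark (a point): blue mark: a blue clamp 10 mm tall, 30 mm wide across the white upright scale (36 mm wide, top 82 mm above the bench) just beyond the blue pointer's tip. Origin: middle of its face (the mark reaches 5 mm above and below it); z up, x from pointer to scale. It stands 14 to 30 mm below the pointer's rest height, another height each time, and is fixed by its thumb screw
- blue_tilt (a joint): tilt of the plate at the blue corner, rad: 0 at rest, grows as the blue cap is pressed; the blue pointer tip is then 178 mm x sin(value) lower; end stop at 0.24 (21 mm at the cap). Spring: about 3 N on the cap starts it, about 0.6 N more per mm; it springs back by itself and cannot be pulled up. A press on the middle of the cap tilts this corner only
- mirror_mount: the mirror mount, fixed to the bench: dark steel base 116 mm square, post, two spring cups, tilt plate with a round 60 mm mirror in its middle. Origin: on the bench under the pivot corner; x points to the red cap (at 90 mm), red pointer tip and red scale (at 188 mm), y to the blue ones likewise; z up. Nothing on it is higher than 82 mm
- nozzle_1: bystander: steel injector nozzle standing upright on the bench between the two pointers, 18 mm across, 54 mm tall; origin at the centre of its foot
- nozzle_2: bystander: steel injector nozzle standing upright on the bench between the two pointers, 18 mm across, 54 mm tall; origin at the centre of its foot
- union_nut_1: bystander: loose steel union nut, 24 x 27 mm, 20 mm high, lying on the bench beside the mount; origin at the centre of its underside
- spanner_c: bystander: small combination spanner, 164 x 27 x 7 mm, lying on the bench beside the mount; origin at the centre of its underside, its length along its y

How it is judged:
By the outcome, as a careful person would: the job done as asked, in the order asked, and still so for the second after the job is handed in, with the robot touching nothing.
It also fails if it takes over 48 s, if anything falls off the work surface, if the arm or the gripper's body presses on something with over 40 N, if the wrist force passes 120 N, or if a joint passes its speed limit or range.

## Working session

There is one attempt and no reset: what is moved stays moved. The work goes in short steps, Python scripts to look and compute and a shell command to move; the robot and the scene stay as the last step left them, time stands still between calls to the robot, and variables do not carry over. Pictures are saved under pics/ and viewed, and the job is handed in when it is done.

```bash
mkdir -p pics; ls
python3 - <<'E'
from workcell import manip
import cv2,numpy as np
np.set_printoptions(suppress=True,precision=4)
o=manip.get_obs()
for k,v in o.items(): print(k,np.round(v,4))
for n in("scene","top"):
    cv2.imwrite(f"pics/{n}0.png",manip.camera(n)); i=manip.camera_info(n); print(n,i["K"],i["camera_from_world"])
print(manip.camera_info("wrist"))
E
```

```text
pics
clock 0.0
joint_pos [ 1.3264  0.3329 -0.0647  1.461   0.0216  1.3499 -0.0885]
joint_velocities [ 0.0006 -0.0004  0.0013 -0.0005 -0.001  -0.0007 -0.0006]
tau [ -0.0002 -62.5438   0.0493 -39.1597   0.0161   0.0101  -0.    ]
position [ 0.1374 -0.6093  0.2241]
ee_rot [ 0.9939  0.1107 -0.0001 -0.0007]
ft_force [-1.0622  0.4054  0.6152]
torque [-0.0192  0.0486 -0.0423]
grip_width 0.9995
scene [[420.493    0.     259.4999]
 [  0.     420.493  189.6641]
 [  0.       0.       1.    ]] [[ 0.7753 -0.6314  0.0161 -0.4329]
 [-0.4654 -0.5883 -0.6613  0.3015]
 [ 0.427   0.5052 -0.75    0.684 ]
 [ 0.      0.      0.      1.    ]]
top [[417.4361   0.     257.0573]
 [  0.     417.4361 194.5984]
 [  0.       0.       1.    ]] [[ 0.0102 -0.9997  0.0215 -0.027 ]
 [-0.9973 -0.0118 -0.0728  0.5645]
 [ 0.0731 -0.0207 -0.9971  0.9102]
 [ 0.      0.      0.      1.    ]]
{'K': array([[297.3186,   0.    , 253.9106],
       [  0.    , 297.3186, 192.435 ],
       [  0.    ,   0.    ,   1.    ]]), 'mount': array([[ 0.0008, -0.9476, -0.3193,  0.0823],
       [ 1.    ,  0.0009, -0.0002, -0.0006],
       [ 0.0005, -0.3193,  0.9476, -0.1485],
       [ 0.    ,  0.    ,  0.    ,  1.    ]])}
```

View pics/scene0.png

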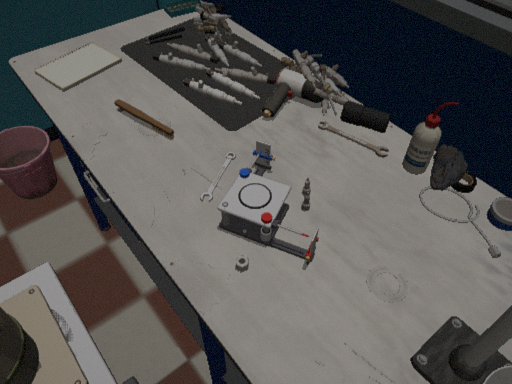

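View pics/top0.png

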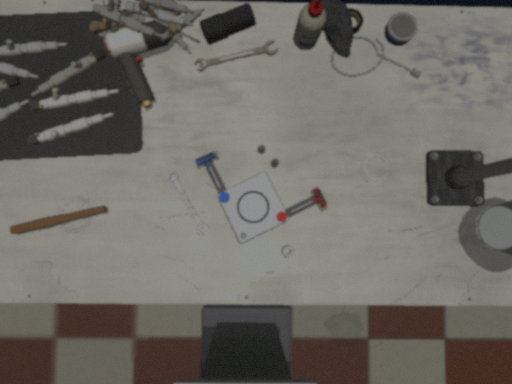

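Run:
```python
import cv2
s=cv2.imread("pics/scene0.png"); t=cv2.imread("pics/top0.png")
cv2.imwrite("pics/s_crop.png",cv2.resize(s[130:270,195:335],None,fx=4.2,fy=4.2,interpolation=cv2.INTER_CUBIC))
cv2.imwrite("pics/t_crop.png",cv2.resize(t[140:265,180:340],None,fx=4.5,fy=4.5,interpolation=cv2.INTER_CUBIC))
```

```text
(no output)
```

View pics/s_crop.png

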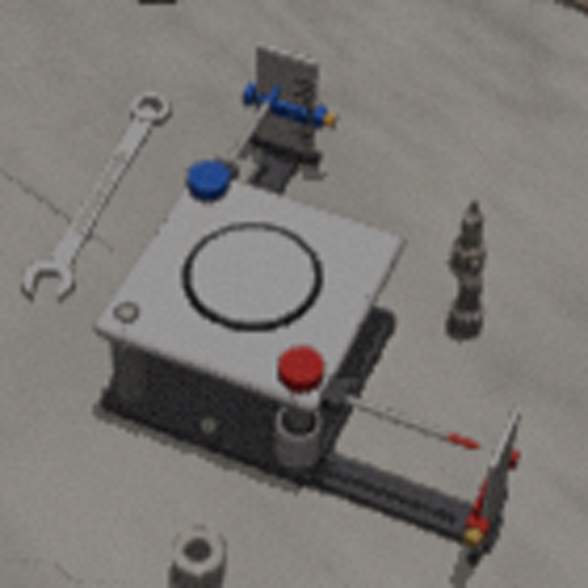

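View pics/t_crop.png

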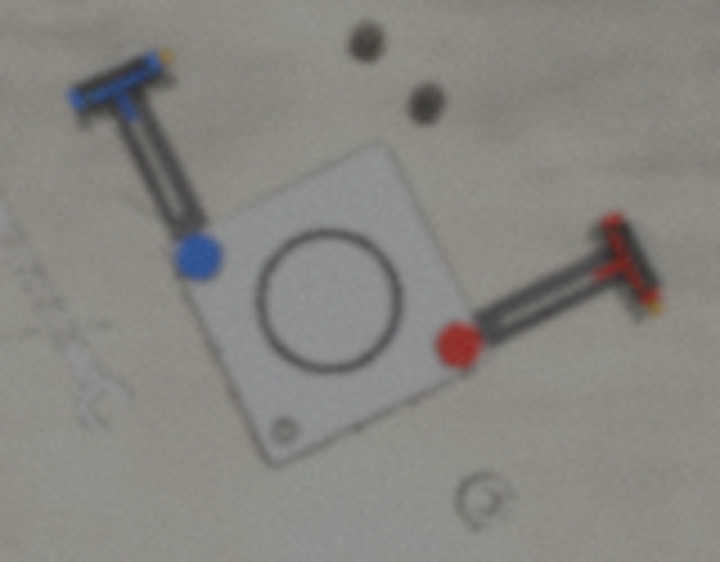

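```bash
cat > h.py <<'E'
import numpy as np,cv2
from scipy.spatial.transform import Rotation as R
from scipy.optimize import least_squares
from workcell import manip
np.set_printoptions(suppress=True,precision=4)
I={n:manip.camera_info(n) for n in("scene","top","wrist")}
def proj(n,p,pose=None):
    p=np.asarray(p,float); i=I[n];K=i["K"]
    if n!="wrist":
        c=i["camera_from_world"]; q=c[:3,:3]@p+c[:3,3]
        return np.array([K[0,0]*q[0]/q[2]+K[0,2],K[1,1]*q[1]/q[2]+K[1,2]])
    pos,rot=pose; t=R.from_quat(rot).inv().apply(p-np.array(pos))
    M=i["mount"]; q=M[:3,:3].T@(t-M[:3,3]); r=np.hypot(q[0],q[1]); th=np.arctan2(r,q[2])
    return np.array([K[0,0]*th*q[0]/r+K[0,2],K[1,1]*th*q[1]/r+K[1,2]])
def m2w(m,p):
    x,y,a=m; c,s=np.cos(a),np.sin(a); return np.array([x+c*p[0]-s*p[1],y+s*p[0]+c*p[1],p[2]])
def look(name,n="wrist",crop=None,f=1):
    o=manip.get_obs(); im=manip.camera(n)
    cv2.imwrite("pics/raw_"+name+".png",im)
    np.savez("pics/"+name+".npz",pos=o["position"],rot=o["ee_rot"])
    if crop: x0,y0,x1,y1=crop; im=im[y0:y1,x0:x1]
    cv2.imwrite("pics/"+name+".png",cv2.resize(im,None,fx=f,fy=f,interpolation=cv2.INTER_CUBIC)); return o
E
python3 - <<'E'
from h import *
obs=[("top",[.09,0,.081],(281.6,216.5)),("top",[0,.09,.081],(223.8,196.7)),("top",[0,0,.071],(242.9,235.4)),
("scene",[.09,0,.081],(266.3,216.0)),("scene",[0,.09,.081],(244.1,171.5)),("scene",[0,0,.071],(224.7,203.8))]
def res(m): return np.concatenate([proj(n,m2w(m,p))-u for n,p,u in obs])
s=least_squares(res,[.45,0.02,-1.15]); print(s.x,s.fun.reshape(-1,2))
for k in ("top","scene"):
    def r2(m): return np.concatenate([proj(n,m2w(m,p))-u for n,p,u in obs if n==k])
    t=least_squares(r2,[.45,0.02,-1.15]); print(k,t.x,t.fun)
for p in([.09,0,.081],[0,.09,.081],[.178,0,.066],[0,.178,.066]): print(m2w(s.x,p))
o=manip.get_obs(); print(R.from_quat(o["ee_rot"]).as_matrix())
E
```

```text
[ 0.4747  0.0089 -1.1047] [[ 0.1845  0.0593]
 [ 0.1337  0.0235]
 [ 0.0388  0.1869]
 [-0.0486 -0.1516]
 [ 0.0255 -0.568 ]
 [ 0.0126  0.1118]]
top [ 0.4749  0.0091 -1.104 ] [ 0.0651 -0.0552 -0.     -0.0472 -0.0652  0.1021]
scene [ 0.4744  0.0086 -1.1055] [-0.0543  0.063   0.0544 -0.401   0.0055  0.2899]
[ 0.5152 -0.0715  0.081 ]
[0.5551 0.0494 0.081 ]
[ 0.5547 -0.1501  0.066 ]
[0.6337 0.0889 0.066 ]
[[ 0.9755  0.22   -0.0004]
 [ 0.22   -0.9755  0.0012]
 [-0.0001 -0.0012 -1.    ]]
```

Run:
```python
from h import *
def back(n,u,z):
    i=I[n];c=i["camera_from_world"];K=i["K"];d=c[:3,:3].T@np.array([(u[0]-K[0,2])/K[0,0],(u[1]-K[1,2])/K[1,1],1]);o=-c[:3,:3].T@c[:3,3];return o+d*(z-o[2])/d[2]
for n,u in(("top",(455,178)),("top",(497,228)),("scene",(468,355)),("scene",(505,375)),("top",(270,152))):
    print(n,u,back(n,u,0),back(n,u,.1),back(n,u,.3))
look("w0",f=1.5)
```

```text
top (455, 178) [ 0.6102 -0.4783  0.    ] [ 0.5982 -0.4281  0.1   ] [ 0.5743 -0.3277  0.3   ]
top (497, 228) [ 0.4959 -0.5729  0.    ] [ 0.496  -0.5127  0.1   ] [ 0.4962 -0.3923  0.3   ]
scene (468, 355) [ 0.635  -0.4696  0.    ] [ 0.5723 -0.4657  0.1   ] [ 0.4469 -0.4579  0.3   ]
scene (505, 375) [ 0.654 -0.527  0.   ] [ 0.5887 -0.5151  0.1   ] [ 0.458  -0.4913  0.3   ]
top (270, 152) [ 0.6649 -0.05    0.    ] [ 0.6472 -0.0449  0.1   ] [ 0.6117 -0.0347  0.3   ]
```

View pics/w0.png

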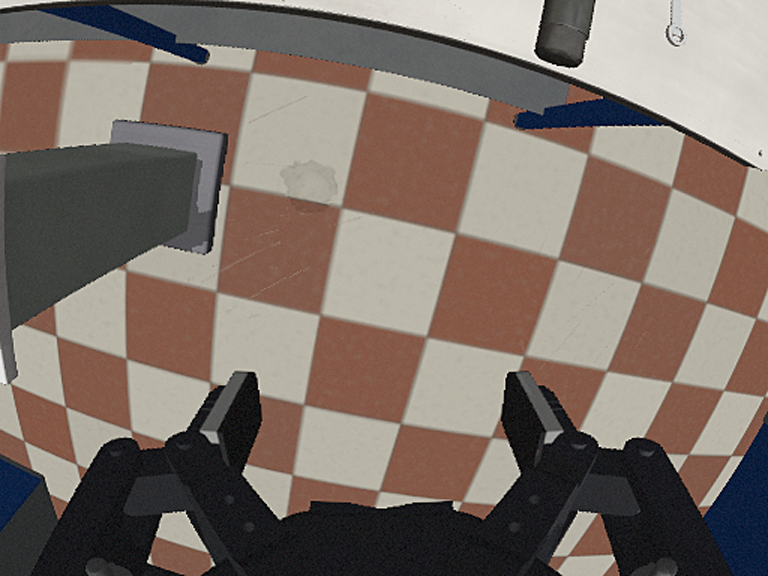

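Run:
```python
import cv2
t=cv2.imread("pics/top0.png");s=cv2.imread("pics/scene0.png")
a=cv2.resize(t[140:284,400:512],(448,576),interpolation=cv2.INTER_CUBIC)
b=cv2.resize(s[298:384,440:512],None,fx=4.5,fy=4.5,interpolation=cv2.INTER_CUBIC)
b=cv2.copyMakeBorder(b,0,576-b.shape[0],0,0,cv2.BORDER_CONSTANT)
cv2.imwrite("pics/post.png",cv2.convertScaleAbs(cv2.hconcat([a,b]),alpha=1.5))
```

```text
(no output)
```

View pics/post.png

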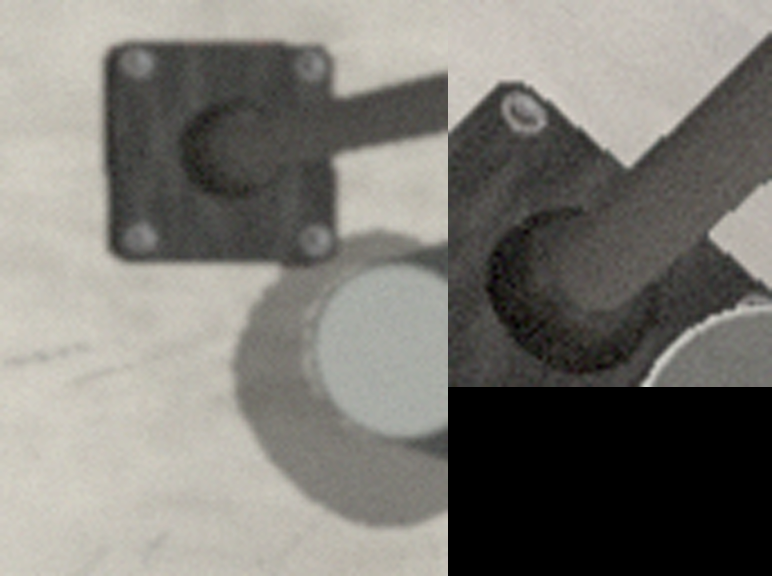

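```bash
python3 -m crank '[[-1,[0.4,-0.37,0],[0,0,0]],[-1,[0.4,-0.37,0],[0,0,0]],[-1,[0.4,-0.37,0],[0,0,0]],[-1,[0.4,-0.37,0],[0,0,0]],[-1,[0.4,-0.37,0],[0,0,0]]]' 30
```

```text
clock: 0.65
position: [0.2617, -0.4284, 0.2248]
ee_rot: [0.994, 0.111, -0.0, 0.0]
ft_force: [0.9, -0.8, 0.0]
grip_width: 0.14
```

```bash
python3 -m crank '[[-1,[0.4,-0.37,0],[0,0,0]],[-1,[0.4,-0.37,0],[0,0,0]],[-1,[0.4,-0.37,0],[0,0,-0.15]],[-1,[0.4,-0.37,0],[0,0,-0.15]],[-1,[0.4,-0.37,0],[0,0,-0.15]]]'
python3 - <<'E'
from h import *
look("w1",f=1.5); o=manip.get_obs(); Rm=R.from_quat(o["ee_rot"]).as_matrix(); print(Rm)
print(Rm.T@(np.array([.5152,-.0715,.165])-o["position"])/.08, np.degrees(np.arctan2(Rm[1,0],Rm[0,0])))
E
```

```text
clock: 1.15
position: [0.3718, -0.2414, 0.2248]
ee_rot: [0.958, 0.286, 0.0, 0.0]
ft_force: [0.7, -0.3, 0.1]
grip_width: -0.002
[[ 0.8279  0.5609  0.0008]
 [ 0.5608 -0.8279  0.0015]
 [ 0.0016 -0.0008 -1.    ]]
[ 2.5971 -0.7019  0.7553] 34.11462823052624
```

View pics/w1.png

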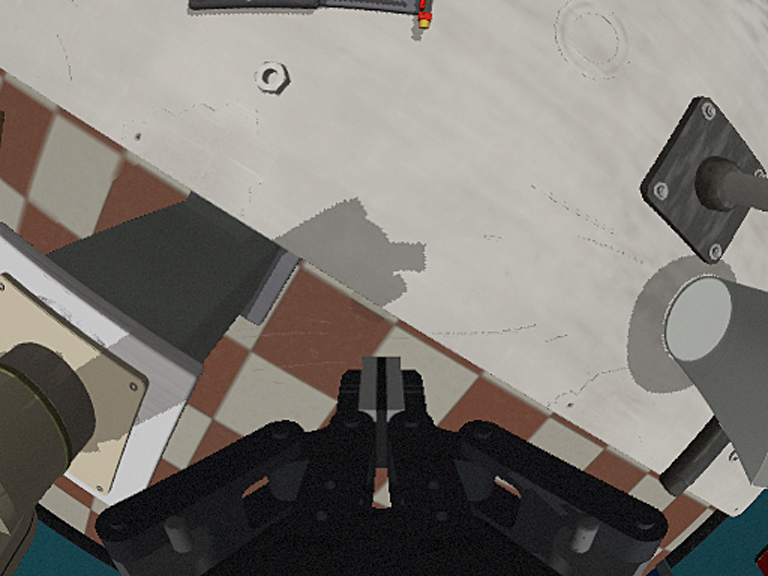

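```bash
python3 -m crank '[[-1,[0.52,-0.14,0.1],[0,0,0]],[-1,[0.52,-0.14,0.1],[0,0,0]],[-1,[0.52,-0.14,0.1],[0,0,0]],[-1,[0.52,-0.14,0.1],[0,0,0]],[-1,[0.52,-0.14,0.1],[0,0,0]]]'
python3 - <<'E'
from h import *
o=look("w2",f=1.5)
print(o["position"],o["ft_force"])
E
```

```text
clock: 1.7
position: [0.516, -0.082, 0.1846]
ee_rot: [0.959, 0.283, 0.0, 0.0]
ft_force: [0.3, -1.1, 1.6]
grip_width: 0.001
[ 0.516  -0.082   0.1846] [ 0.2607 -1.0929  1.5757]
```

View pics/w2.png

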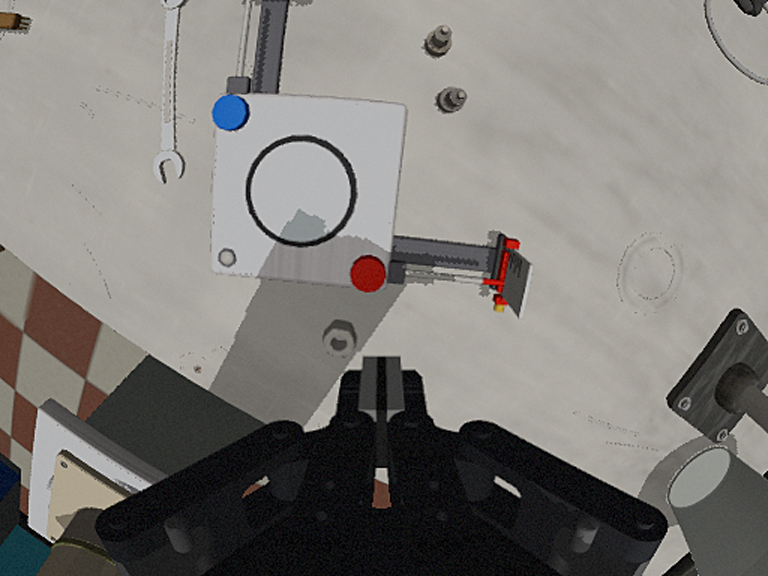

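```bash
cat > ov.py <<'E'
import sys
from h import *
name,x0,y0,x1,y1,f=sys.argv[1],*map(int,sys.argv[2:7])
im=cv2.imread(f"pics/raw_{name}.png")
cv2.imwrite(f"pics/{name}_c.png",cv2.resize(im[y0:y1,x0:x1],None,fx=f,fy=f,interpolation=cv2.INTER_CUBIC))
d=np.load(f"pics/{name}.npz");P=(d["pos"],d["rot"]);m=[.4747,.0089,-1.1047]
for c in (0,1):
    S=(lambda a,b,z:[a,b,z]) if c==0 else (lambda a,b,z:[b,a,z])
    for lab,p in dict(cap=S(.09,0,.081),tip=S(.178,0,.066),top=S(.188,0,.082),topL=S(.188,.018,.082),topR=S(.188,-.018,.082),m66=S(.188,0,.066),m52=S(.188,0,.052),m44=S(.188,0,.044),m36=S(.188,0,.036)).items():
        u=proj("wrist",m2w(m,p),P); print("rb"[c],lab,u,(u-[x0,y0]+.5)*f-.5)
E
python3 ov.py w2 305 140 365 220 9
```

```text
r cap [244.0567 184.5778] [-544.4894  405.2005]
r tip [335.1393 189.6338] [275.2538 450.704 ]
r top [349.5279 196.1228] [404.7508 509.1051]
r topL [353.3968 177.5747] [439.5713 342.1723]
r topR [345.5626 213.971 ] [369.0634 669.7387]
r m66 [344.6962 190.7076] [361.2658 460.3681]
r m52 [340.8272 186.4005] [326.4452 421.6047]
r m44 [338.7521 184.101 ] [307.7688 400.9088]
r m36 [336.7681 181.9093] [289.9128 381.1835]
b cap [151.1546  75.0763] [-1380.609   -580.3136]
b tip [167.5637 -14.0938] [-1232.9271 -1382.8445]
b top [164.3827 -29.6646] [-1261.5561 -1522.9811]
b topL [184.1287 -30.2274] [-1083.8416 -1528.0466]
b topR [145.3814 -28.5592] [-1432.5678 -1513.0328]
b m66 [169.1208 -23.4647] [-1218.9126 -1467.1823]
b m52 [172.9007 -18.4831] [-1184.8936 -1422.3475]
b m44 [174.9228 -15.8051] [-1166.6948 -1398.2457]
b m36 [176.8526 -13.2409] [-1149.3267 -1375.1682]
```

View pics/w2_c.png

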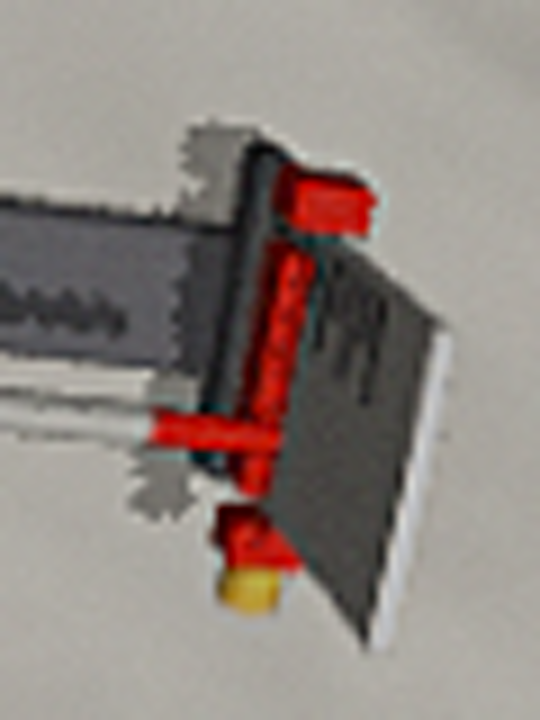

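```bash
python3 -m crank '[[-1,[0.07,-0.11,0.2],[0,0,0]],[-1,[0,0,0.2],[0,0,0]],[-1,[0,0,0.2],[0,0,0]],[-1,[0,0,0.1],[0,0,0]],[-1,[0,0,0],[0,0,0]]]'
python3 - <<'E'
from h import *
o=look("w3",f=1.5)
print(o["position"],o["ft_force"])
E
python3 ov.py w3 320 80 420 180 7
```

```text
clock: 2.25
position: [0.5143, -0.0727, 0.1279]
ee_rot: [0.959, 0.283, -0.001, -0.0]
ft_force: [0.2, -0.9, -0.3]
grip_width: -0.003
[ 0.5143 -0.0727  0.1279] [ 0.2468 -0.8606 -0.2799]
r cap [253.969  212.7851] [-459.2172  932.4956]
r tip [362.567  215.7884] [300.969  953.5189]
r top [380.7619 224.955 ] [ 428.3331 1017.6852]
r topL [386.5841 203.1594] [469.0889 865.116 ]
r topR [374.8047 245.5226] [ 386.6328 1161.6584]
r m66 [373.4876 216.7905] [377.413  960.5332]
r m52 [367.7047 210.3694] [336.933  915.5859]
r m44 [364.6205 206.9694] [315.3432 891.7859]
r m36 [361.6839 203.748 ] [294.7876 869.236 ]
b cap [136.114   74.5834] [-1284.2018   -34.9162]
b tip [158.6155 -35.4714] [-1126.6916  -805.2997]
b top [154.3975 -55.4423] [-1156.2177  -945.0961]
b topL [179.0026 -56.8816] [-983.9817 -955.1714]
b topR [131.0557 -53.1329] [-1319.6103  -928.9304]
b m66 [160.7756 -46.5753] [-1111.5707  -883.0274]
b m52 [165.7825 -39.5427] [-1076.5225  -833.7989]
b m44 [168.4305 -35.7978] [-1057.9863  -807.5843]
b m36 [170.9375 -32.236 ] [-1040.4374  -782.652 ]
```

View pics/w3.png

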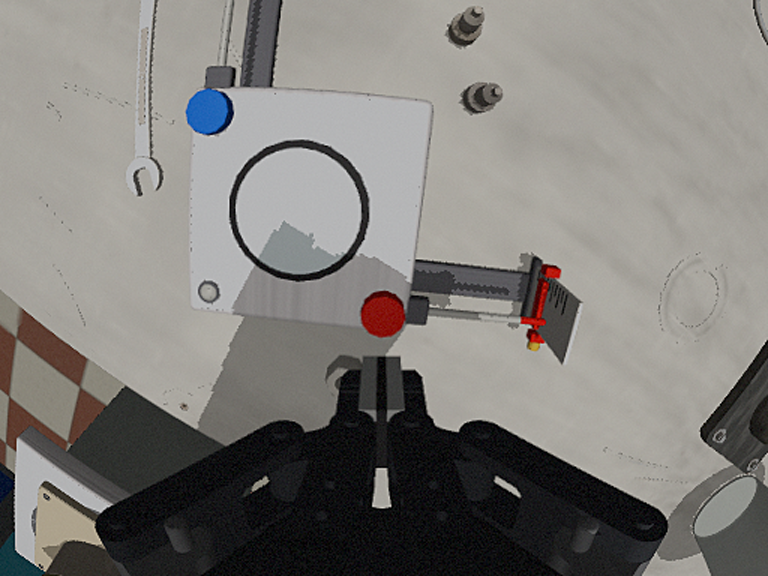

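View pics/w3_c.png

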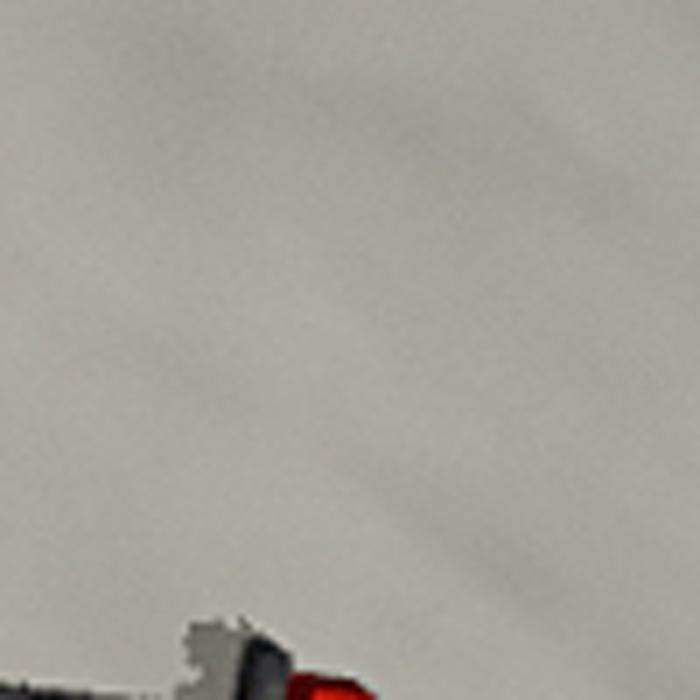

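```bash
python3 ov.py w3 335 165 395 245 9 | grep ^r
python3 - <<'E'
from h import *
d=np.load("pics/w3.npz");Rm=R.from_quat(d["rot"])
for p in([.011,0,.022],[-.011,0,.022],[0,0,.022],[.011,0,.009]): print(proj("wrist",d["pos"]+Rm.apply(p),(d["pos"],d["rot"]))*1.5)
E
```

```text
r cap [253.969  212.7851] [-725.2793  434.0658]
r tip [362.567  215.7884] [252.103  461.0958]
r top [380.7619 224.955 ] [415.8568 543.5953]
r topL [386.5841 203.1594] [468.2572 347.4349]
r topR [374.8047 245.5226] [362.2422 728.7036]
r m66 [373.4876 216.7905] [350.3881 470.1142]
r m52 [367.7047 210.3694] [298.3425 412.3247]
r m44 [364.6205 206.9694] [270.5841 381.7247]
r m36 [361.6839 203.748 ] [244.1555 352.732 ]
[382.2438 320.895 ]
[382.1424 367.5002]
[382.1931 344.786 ]
[382.3358 333.8607]
```

View pics/w3_c.png

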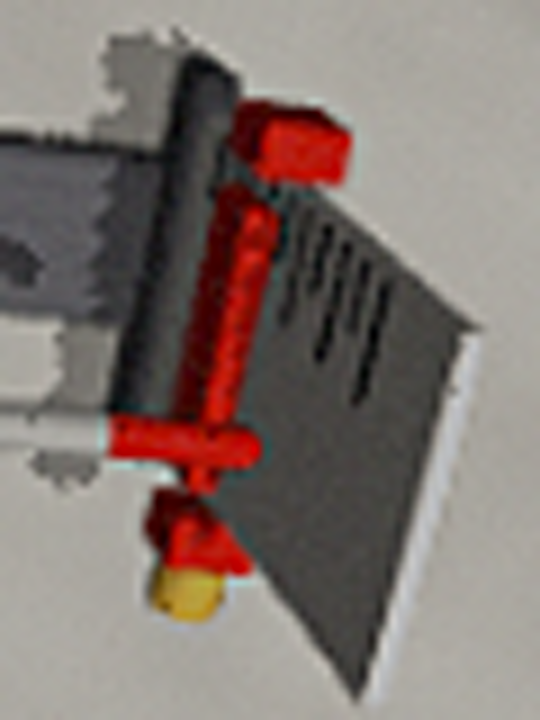

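```bash
cat > fit.py <<'E'
from h import *
m0=np.array([.4747,.0089,-1.1047])
def cr(p,x0,y0,f): return (np.array(p)+.5)/f-.5+[x0,y0]
views={"w3":dict(c=(335,165,9),cap=(255.0,209.0),tip=(262,447),L=(468,328),Rr=(355,700),bt=[(277,240),(255,335),(236,425)],ft=[(243,215),(222,320),(207,410)],fb=[(216,210),(196,315),(178,410)]),
"w2":dict(c=(305,140,9),cap=(245.0,182.4),tip=(281,438),L=(435,328),Rr=(363,648),bt=[(315,265),(297,350),(283,425)],ft=[(284,250),(270,340),(257,425)],fb=[(267,260),(253,350),(240,425)])}
def ld(n,p,A,B,P):
    a=proj("wrist",A,P);b=proj("wrist",B,P);d=(b-a)/np.linalg.norm(b-a);return d[0]*(p[1]-a[1])-d[1]*(p[0]-a[0])
def res(q,keys,full=False):
    h,t=q[:2];r=[]
    for i,k in enumerate(keys):
        V=views[k];d=np.load(f"pics/{k}.npz");off=q[2+6*i:8+6*i]
        P=(d["pos"]+off[:3],(R.from_rotvec(off[3:])*R.from_quat(d["rot"])).as_quat())
        w=lambda *p:m2w(m0,p)
        r+=list(proj("wrist",w(.09,0,.081),P)-V["cap"])
        r+=list(proj("wrist",w(.178,0,.066),P)-cr(V["tip"],*V["c"]))
        for s,p in((.018,V["L"]),(-.018,V["Rr"])): r+=list(proj("wrist",w(.188,s,.082),P)-cr(p,*V["c"]))
        for key,x,z in(("bt",.188,h+.005),("ft",.188-t,h+.005),("fb",.188-t,h-.005)):
            for p in V[key]: r.append(ld(0,cr(p,*V["c"]),w(x,.015,z),w(x,-.015,z),P))
        r+=list(off[:3]/.002)+list(off[3:]/.01)
    return np.array(r)
for keys in(["w3"],["w2"],["w3","w2"]):
    s=least_squares(res,[.04,.003]+[0]*6*len(keys),args=(keys,),x_scale=[.001,.001]+[.001]*3*2*len(keys))
    print(keys,s.x[:2]*1000,s.x[2:]*1000,"rms",np.sqrt(np.mean(s.fun**2))); print(np.round(s.fun,1))
E
python3 fit.py
```

```text
['w3'] [33.3946  3.3548] [-1.5859 -0.4992  1.8093  1.5857  2.248   3.1349] rms 0.5889936926832418
[-0.2  0.7 -0.9 -0.8  0.2 -0.2  0.9  0.7  0.1  0.  -0.2  1.   0.6 -0.
 -0.2 -0.6 -1.  -0.8 -0.2  0.9  0.2  0.2  0.3]
['w2'] [32.6678  3.0692] [-1.0074 -0.3419  1.5501 -0.7356  2.3302  0.2172] rms 0.4536363589463902
[-0.5  0.3 -0.6 -0.3  0.5 -0.2  0.7  0.6 -0.1  0.1  0.   0.8  0.5  0.2
 -0.3 -0.6 -0.7 -0.5 -0.2  0.8 -0.1  0.2  0. ]
['w3', 'w2'] [33.1461  3.2331] [-1.5867 -0.5054  1.8016  1.7203  2.3295  3.1179 -1.0098 -0.3288  1.5652
 -0.9237  2.202   0.2104] rms 0.5273883242081143
[-0.2  0.7 -0.8 -0.8  0.2 -0.2  1.   0.7  0.  -0.1 -0.3  1.1  0.7  0.
 -0.1 -0.6 -1.  -0.8 -0.3  0.9  0.2  0.2  0.3 -0.5  0.3 -0.6 -0.3  0.5
 -0.2  0.7  0.6 -0.   0.2  0.1  0.8  0.5  0.1 -0.3 -0.6 -0.7 -0.5 -0.2
  0.8 -0.1  0.2  0. ]
```

```bash
python3 -m crank '[[-1,[0,0,-0.1],[-0.18,0,0]],[-1,[0,0,-0.1],[-0.18,0,0]],[-1,[0,0,0],[-0.18,0,0]],[-1,[0,0,0],[-0.18,0,0]],[-1,[0,0,0],[-0.18,0,0]]]'
python3 - <<'E'
from h import *
o=look("w4",f=1.5)
print(o["position"],o["ft_force"],o["joint_pos"])
E
python3 ov.py w4 220 100 420 300 4|grep ^r
```

```text
clock: 2.8
position: [0.5157, -0.0711, 0.1476]
ee_rot: [0.899, 0.265, 0.101, 0.333]
ft_force: [-0.7, -0.7, -0.9]
grip_width: 0.0
[ 0.5157 -0.0711  0.1476] [-0.7074 -0.6739 -0.8992] [ 0.3202  0.0803 -0.7377  2.1511  0.9263  1.0273 -1.9531]
r cap [195.9527 213.6167] [-94.6893 455.9667]
r tip [268.3666 195.5448] [194.9662 383.679 ]
r top [287.6721 198.5154] [272.1885 395.5617]
r topL [289.727 179.857] [280.4081 320.9281]
r topR [285.5972 216.566 ] [263.8889 467.7638]
r m66 [275.7301 194.4177] [224.4206 379.1707]
r m52 [265.9746 191.0751] [185.3983 365.8003]
r m44 [260.6757 189.2613] [164.2028 358.5453]
r m36 [255.5686 187.5145] [143.7744 351.5579]
```

View pics/w4.png

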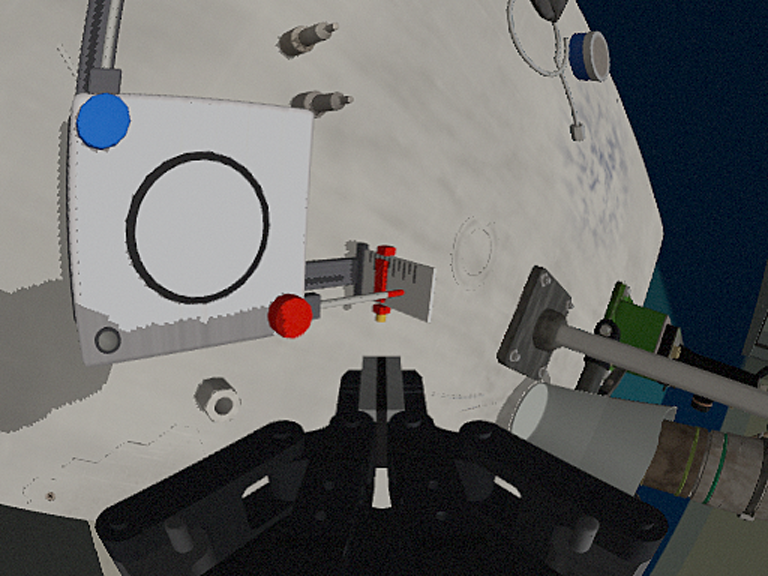

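```bash
python3 ov.py w4 230 155 300 220 9|grep ^r
```

```text
r cap [195.9527 213.6167] [-302.4259  531.55  ]
r tip [268.3666 195.5448] [349.299  368.9029]
r top [287.6721 198.5154] [523.0491 395.6389]
r topL [289.727 179.857] [541.5433 227.7131]
r topR [285.5972 216.566 ] [504.3749 558.0936]
r m66 [275.7301 194.4177] [415.5712 358.7591]
r m52 [265.9746 191.0751] [327.7711 328.6756]
r m44 [260.6757 189.2613] [280.0813 312.352 ]
r m36 [255.5686 187.5145] [234.1174 296.6302]
```

View pics/w4_c.png

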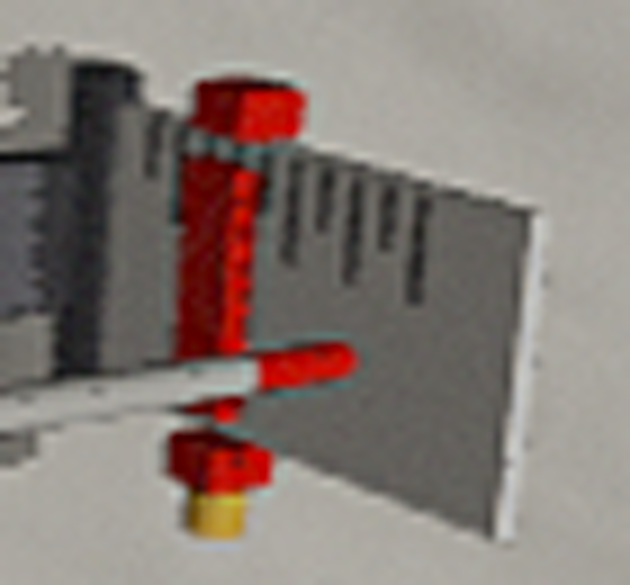

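```bash
cat > add.py <<'E'
exec(open("fit.py").read().split("for keys in")[0])
views["w4"]=dict(c=(230,155,9),cap=(193.5,210.8),tip=(356,357),L=(532,210),Rr=(497,540),bt=[(262,185),(252,270),(244,345)],ft=[(238,175),(228,260),(220,345)],fb=[(186,170),(182,260),(178,350)])
for keys in(["w4"],["w4","w3","w2"]):
    s=least_squares(res,[.04,.003]+[0]*6*len(keys),args=(keys,),x_scale=[.001,.001]+[.001]*3*2*len(keys))
    print(keys,s.x[:2]*1000,s.x[2:]*1000,"rms",np.sqrt(np.mean(s.fun**2))); print(np.round(s.fun[:23],1))
E
python3 add.py
```

```text
['w4'] [34.6928  2.9436] [-0.9115 -1.8626  0.7982  4.0643  4.0204 -0.3096] rms 0.5761068554673996
[ 0.9  0.4 -1.4 -0.5  0.4  0.1  0.2  0.3 -0.3  0.   0.2  0.3  0.7  0.8
 -0.2 -0.6 -0.9 -0.5 -0.9  0.4  0.4  0.4 -0. ]
['w4', 'w3', 'w2'] [34.2617  3.2758] [-0.859  -1.8261  0.9906  6.8572  5.4831 -0.5273 -1.4583 -0.5483  1.5023
 -0.8886  0.7942  4.0111 -0.9181 -0.3288  1.427  -2.5033  1.1057  0.762 ] rms 0.5498011589275321
[ 1.1  0.4 -1.2 -0.5  0.7  0.1  0.4  0.3 -0.2  0.1  0.2  0.1  0.5  0.6
 -0.4 -0.8 -1.1 -0.4 -0.9  0.5  0.7  0.5 -0.1]
```

```bash
sed -e 's/h,t=q\[:2\]/h,t=q[:2];xs=.188+q[-1];r=[];/;s/;r=\[\]$//' fit.py > fit2.py; sed -i 's/w(\.188,s,\.082)/w(xs,s,.082)/; s/("bt",\.188,h/("bt",xs,h/; s/\.188-t/xs-t/g' fit2.py
sed -e 's/fit.py/fit2.py/; s/\[0\]\*6\*len(keys),args/[0]*(6*len(keys)+1),args/; s/2\*len(keys))/2*len(keys)+[.001])/' add.py > add2.py; python3 add2.py
```

```text
['w4'] [35.0502  2.9227] [-0.9399 -1.9974  0.5483  5.0085  4.6047 -0.7858 -0.6623] rms 0.5679726297252808
[ 1.1  0.4 -1.2 -0.6  0.2  0.1 -0.   0.4 -0.3  0.   0.2  0.3  0.7  0.8
 -0.3 -0.6 -0.9 -0.5 -1.   0.3  0.5  0.5 -0.1]
['w4', 'w3', 'w2'] [35.0648  3.201 ] [-0.9264 -2.0608  0.5055  7.5176  5.986  -1.2513 -1.7545 -0.6216  0.7066
  0.8627  2.1323  3.2731 -1.1169 -0.3112  0.7133 -0.5703  2.6973  0.3589
 -1.1185] rms 0.5067951028772932
[ 1.2  0.3 -0.8 -0.6  0.2  0.1 -0.   0.5 -0.2  0.1  0.3  0.2  0.5  0.6
 -0.4 -0.7 -1.1 -0.5 -1.   0.3  0.8  0.6 -0.1]
```

```bash
python3 -m crank '[[-1,[0,0,0],[0.18,0,0]],[-1,[0,0,0],[0.18,0,0]],[-1,[0,0,0],[0.18,0,0]],[-1,[0,0,0.1],[0.18,0,0]],[-1,[0,0,0.2],[0.18,0,0]]]'
python3 - <<'E'
from h import *
look("s1","scene",(215,130,335,270),5)
E
```

```text
clock: 3.35
position: [0.5194, -0.0759, 0.1246]
ee_rot: [0.959, 0.284, 0.003, -0.002]
ft_force: [1.5, 0.0, -0.2]
grip_width: 0.002
```

View pics/s1.png

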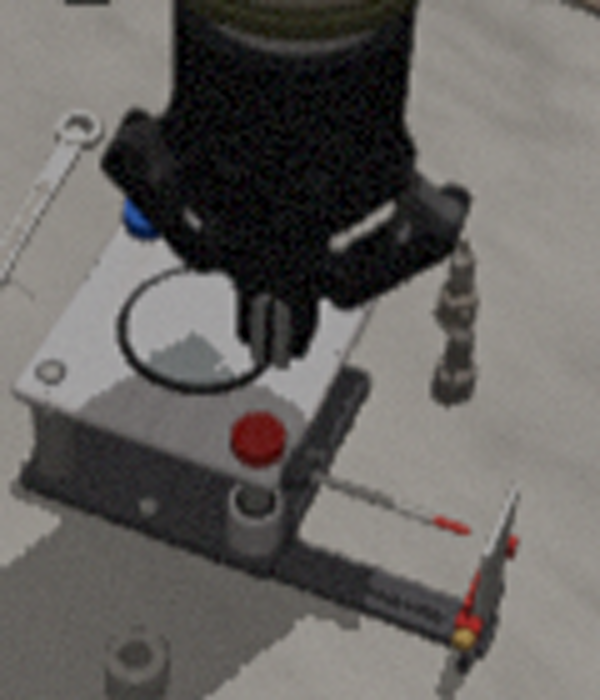

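```bash
python3 -m crank '[[-1,[0,0,0],[0,0,0]],[-1,[0,0,0],[0,0,0]],[-1,[0,0,0],[0,0,0]],[-1,[0,0,0.1],[0,0,0]],[-1,[0,0,0],[0,0,0]]]'
python3 - <<'E'
from h import *
o=look("s2","scene",(215,130,335,270),5)
look("w5",f=1.5)
Rm=R.from_quat(o["ee_rot"]).as_matrix();print(Rm[:,2],Rm.T@(np.array([.5160,-.0715,.12])-o["position"])/.08,o["ft_force"])
d=np.load("pics/s2.npz")
for z in(.022,.03): print(proj("scene",d["pos"]+R.from_quat(d["rot"]).apply([0,0,z])),(proj("scene",d["pos"]+R.from_quat(d["rot"]).apply([0,0,z]))-[215,130])*5)
E
```

```text
clock: 3.9
position: [0.516, -0.0749, 0.1125]
ee_rot: [0.959, 0.284, -0.001, 0.0]
ft_force: [-1.8, -1.1, -0.0]
grip_width: -0.001
[-0.0018 -0.0008 -1.    ] [ 0.0231 -0.0353 -0.0941] [-1.8313 -1.1105 -0.0219]
[267.8544 213.7013] [264.2721 418.5066]
[267.7212 216.2923] [263.606  431.4615]
```

View pics/s2.png

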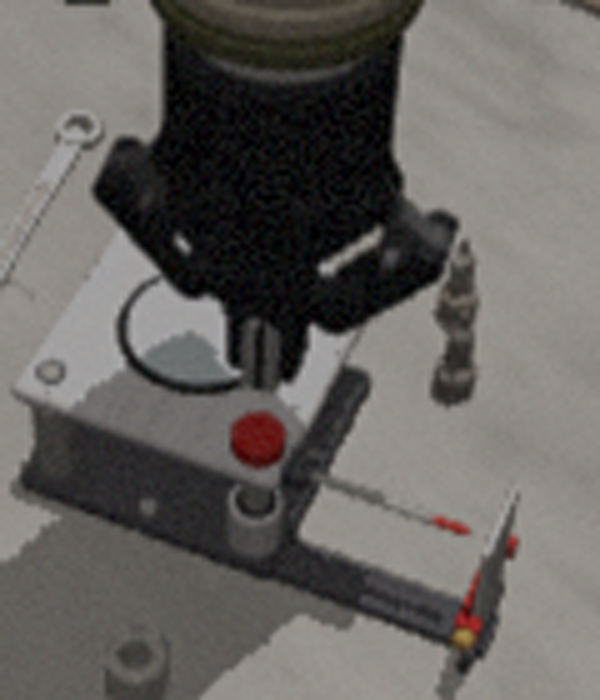

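View pics/w5.png

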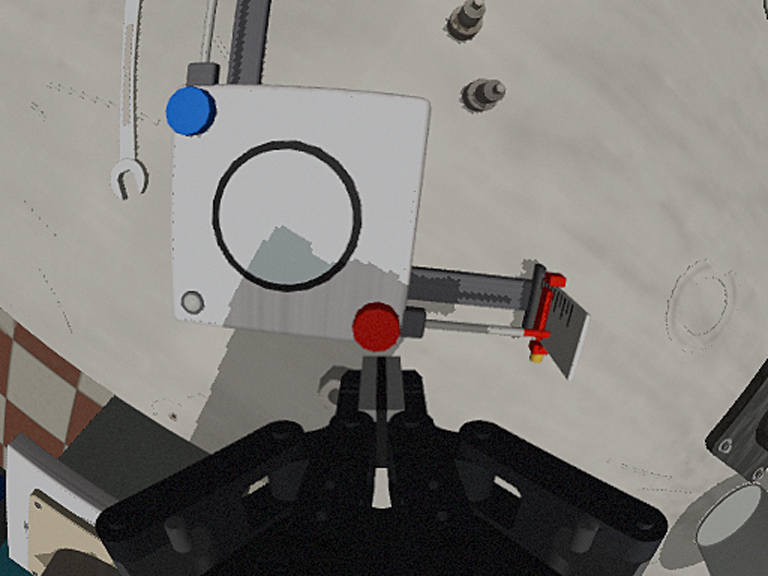

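```bash
python3 -m crank '[[-1,[0.02,-0.035,0.04],[0,0,0]],[-1,[0,0,0.04],[0,0,0]],[-1,[0,0,0.04],[0,0,0]],[-1,[0,0,0.03],[0,0,0]],[-1,[0,0,0],[0,0,0]]]'
python3 - <<'E'
from h import *
o=look("s3","scene",(215,130,335,270),5);print(o["position"],o["ft_force"])
E
```

```text
clock: 4.5
position: [0.5162, -0.0724, 0.1006]
ee_rot: [0.959, 0.283, -0.001, -0.0]
ft_force: [0.5, 0.1, 0.6]
grip_width: 0.001
[ 0.5162 -0.0724  0.1006] [0.5335 0.0816 0.6206]
```

View pics/s3.png

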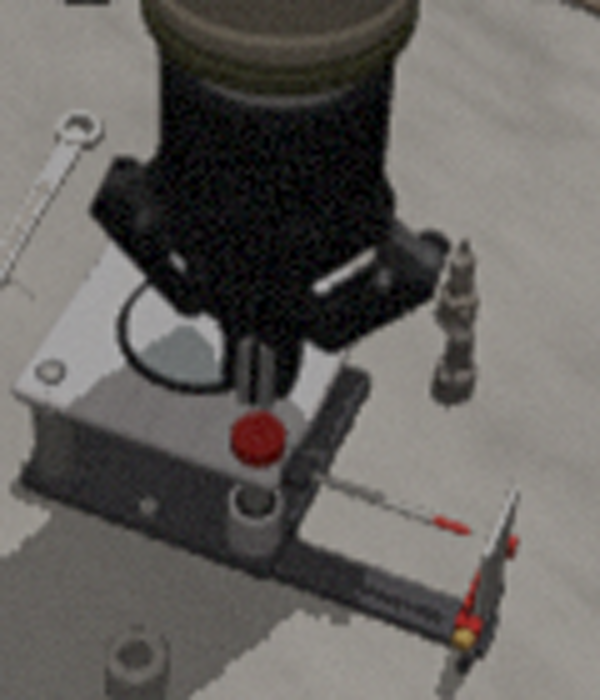

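```bash
python3 -m crank '[[-1,[0,-0.01,0.03],[0,0,0]],[-1,[0,0,0.03],[0,0,0]],[-1,[0,0,0.03],[0,0,0]],[-1,[0,0,0.03],[0,0,0]],[-1,[0,0,0],[0,0,0]]]'
python3 - <<'E'
from h import *
o=look("s4","scene",(215,130,335,270),5);print(o["position"],o["ft_force"])
look("w6",f=1.5)
E
```

```text
clock: 5.05
position: [0.5157, -0.0717, 0.0911]
ee_rot: [0.959, 0.283, -0.001, -0.0]
ft_force: [-0.3, 0.6, -0.0]
grip_width: -0.001
[ 0.5157 -0.0717  0.0911] [-0.2805  0.574  -0.0068]
```

View pics/s4.png

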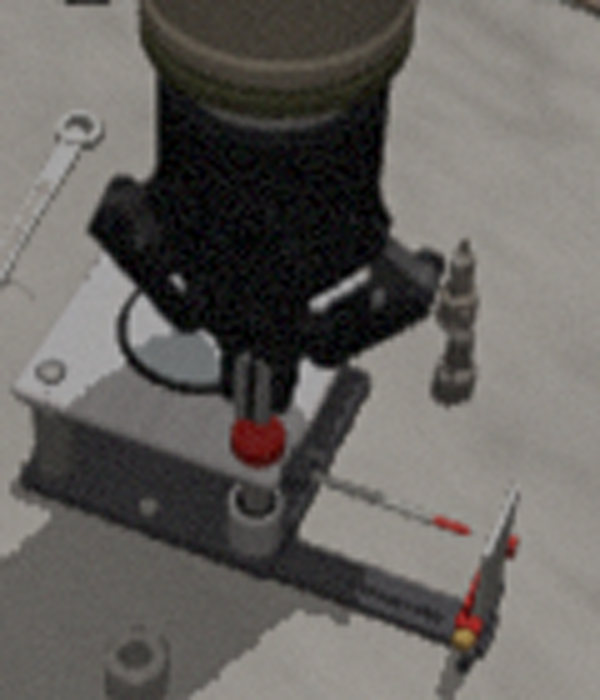

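View pics/w6.png

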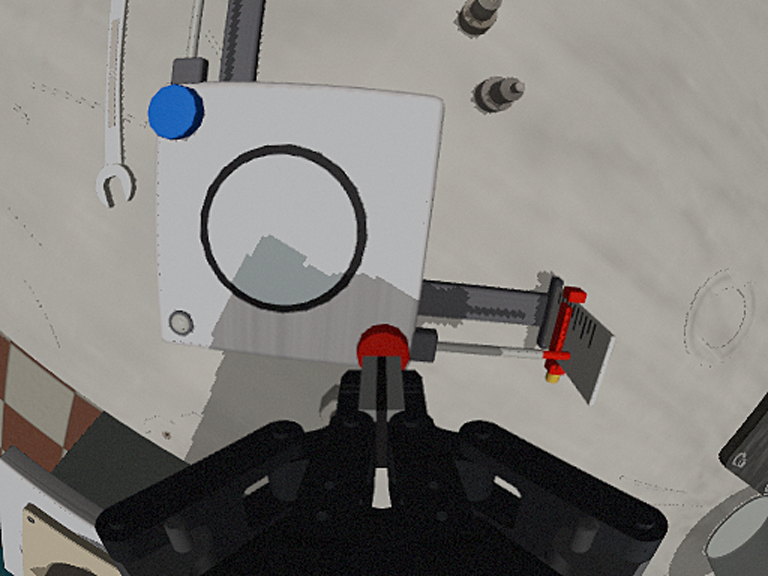

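```bash
python3 -m crank '[[-1,[0.035,0,0.03],[0,0,0]],[-1,[0,0,0.03],[0,0,0]],[-1,[0,0,0.03],[0,0,0]],[-1,[0,0,0],[0,0,0]],[-1,[0,0,0],[0,0,0]]]'
python3 - <<'E'
from h import *
o=look("w7",f=1.5);print(o["position"],o["ft_force"])
E
```

```text
clock: 5.65
position: [0.5182, -0.0702, 0.0842]
ee_rot: [0.959, 0.283, -0.001, -0.0]
ft_force: [0.5, 0.1, -0.2]
grip_width: -0.0
[ 0.5182 -0.0702  0.0842] [ 0.4766  0.0619 -0.1728]
```

View pics/w7.png

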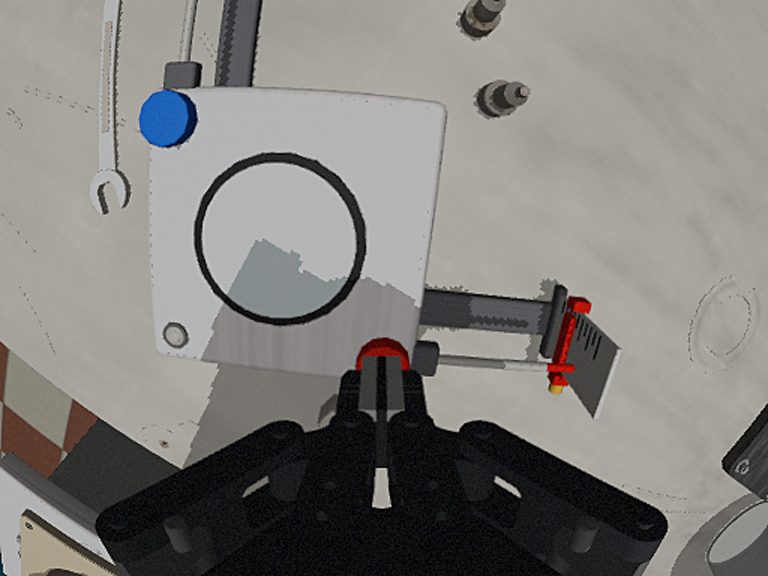

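```bash
python3 -m crank '[[-1,[0,0,0.03],[0,0,0]],[-1,[0,0,0.03],[0,0,0]],[-1,[0,0,0],[0,0,0]],[-1,[0,0,0],[0,0,0]],[-1,[0,0,0],[0,0,0]]]'; python3 -m crank '[[-1,[0,0,0.02],[0,0,0]],[-1,[0,0,0.02],[0,0,0]],[-1,[0,0,0],[0,0,0]],[-1,[0,0,0],[0,0,0]],[-1,[0,0,0],[0,0,0]]]';python3 - <<'E'
from h import *
o=look("w8",f=1.5);print(o["position"],o["ft_force"])
look("s5","scene",(215,130,335,270),5)
E
```

```text
clock: 6.2
position: [0.5183, -0.0702, 0.0795]
ee_rot: [0.959, 0.283, -0.001, -0.0]
ft_force: [0.2, -0.0, -0.1]
grip_width: -0.002
clock: 6.7
position: [0.5183, -0.0702, 0.0763]
ee_rot: [0.959, 0.283, -0.001, -0.0]
ft_force: [-0.2, -0.2, 0.0]
grip_width: -0.003
[ 0.5183 -0.0702  0.0763] [-0.2145 -0.1537  0.0152]
```

View pics/w8.png

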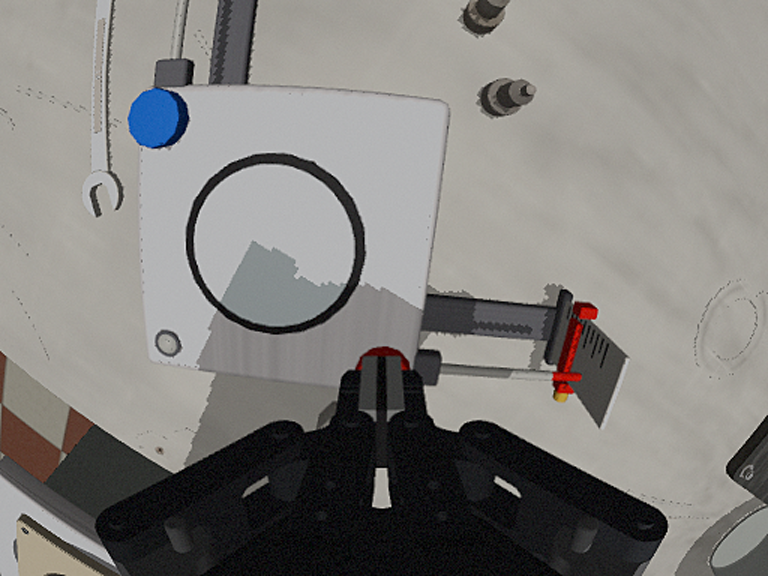

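View pics/s5.png

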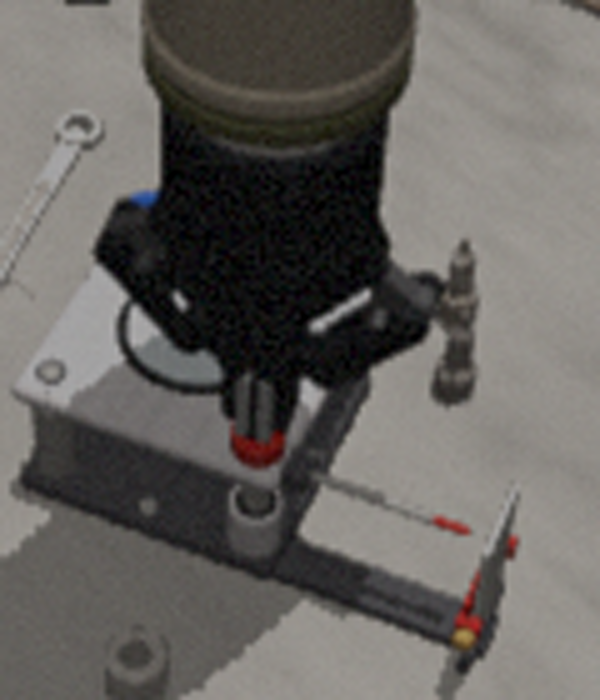

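```bash
python3 -m crank '[[-1,[0,0,0.03],[0,0,0]],[-1,[0,0,0.02],[0,0,0]],[-1,[0,0,0],[0,0,0]],[-1,[0,0,0],[0,0,0]],[-1,[0,0,0],[0,0,0]]]'; python3 -m crank '[[-1,[0,0,0.02],[0,0,0]],[-1,[0,0,0.02],[0,0,0]],[-1,[0,0,0],[0,0,0]],[-1,[0,0,0],[0,0,0]],[-1,[0,0,0],[0,0,0]]]'
```

```text
clock: 7.3
position: [0.5186, -0.0704, 0.0726]
ee_rot: [0.959, 0.283, -0.0, 0.0]
ft_force: [1.3, -1.6, 4.7]
grip_width: -0.002
clock: 7.8
position: [0.5188, -0.0707, 0.0695]
ee_rot: [0.959, 0.283, -0.0, 0.0]
ft_force: [1.0, -2.5, 6.9]
grip_width: -0.001
```

```bash
python3 - <<'E'
from h import *
o=look("w9",f=1.5);print(o["position"],o["ft_force"])
look("s6","scene",(215,130,335,270),5)
E
python3 ov.py w9 350 195 430 275 8 | grep ^r
```

```text
[ 0.5188 -0.0707  0.0695] [ 1.0317 -2.473   6.8932]
r cap [252.5269 262.6276] [-776.2845  544.5208]
r tip [388.8398 257.9089] [314.2186 506.771 ]
r top [412.0742 271.3334] [500.0938 614.1668]
r topL [421.51   245.5723] [575.5801 408.0786]
r topR [402.6146 294.7636] [424.4169 801.6086]
r m66 [401.641  258.3185] [416.6284 510.0479]
r m52 [393.3736 248.1785] [350.4885 428.9281]
r m44 [388.9811 242.8511] [315.3487 386.3087]
r m36 [384.8133 237.8335] [282.0063 346.1681]
```

View pics/w9.png

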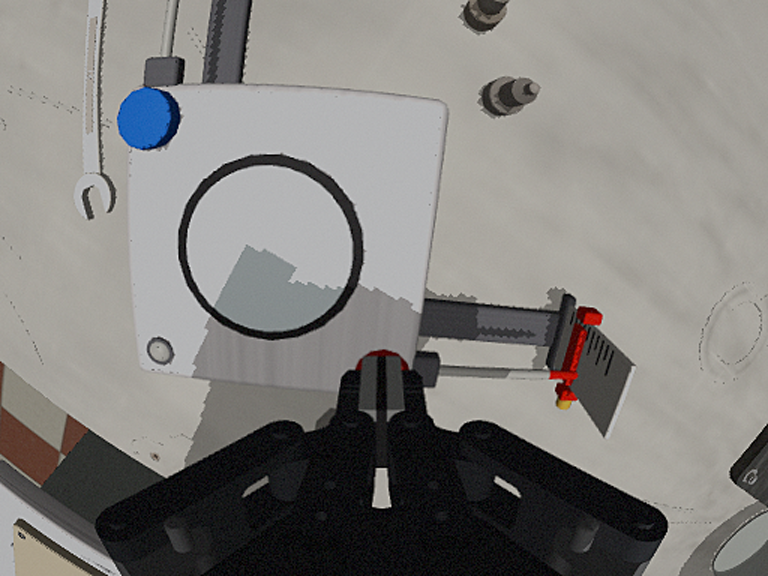

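View pics/w9_c.png

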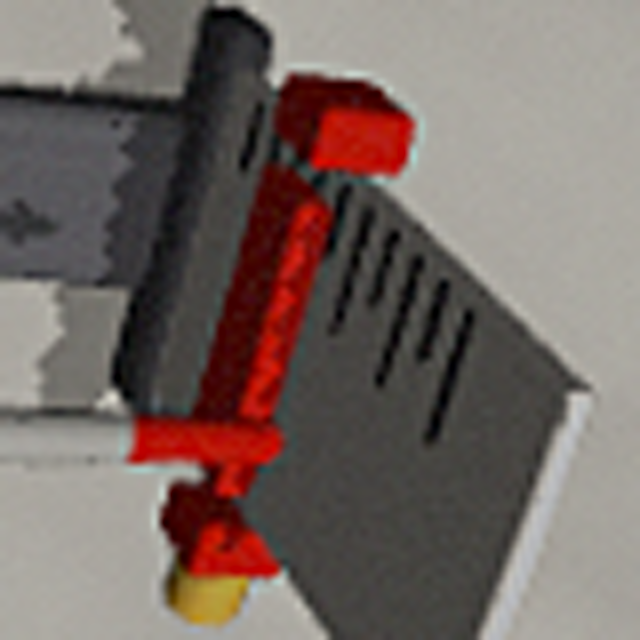

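View pics/s6.png

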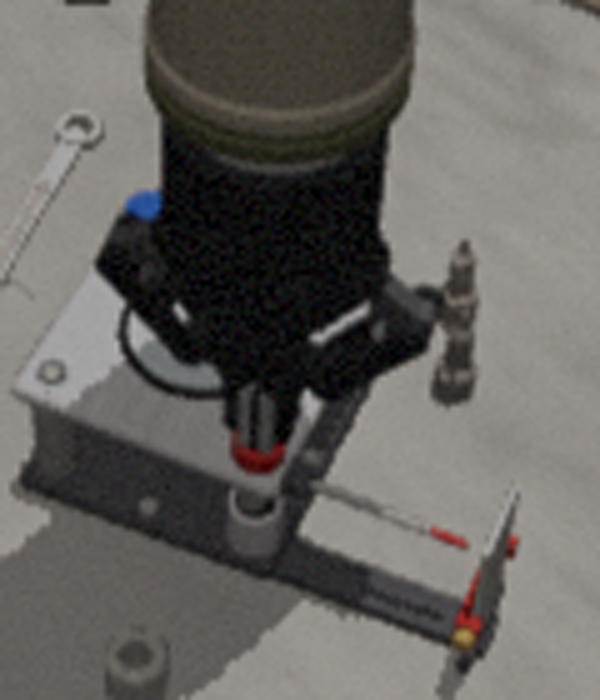

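```bash
cat > lvl.py <<'E'
from h import *
m0=np.array([.4747,.0089,-1.1047])
def cr(p,x0,y0,f): return (np.array(p)+.5)/f-.5+[x0,y0]
def ld(p,A,B,P):
    a=proj("wrist",A,P);b=proj("wrist",B,P);d=(b-a)/np.linalg.norm(b-a);return d[0]*(p[1]-a[1])-d[1]*(p[0]-a[0])
def lvl(k,V,side=0,xs=.187,H=None):
    d=np.load(f"pics/{k}.npz")
    w=(lambda x,y,z:m2w(m0,[x,y,z])) if side==0 else (lambda x,y,z:m2w(m0,[y,x,z]))
    def res(q):
        h,t,th=q[:3];off=q[3:];r=[]
        P=(d["pos"]+off[:3],(R.from_rotvec(off[3:])*R.from_quat(d["rot"])).as_quat())
        r+=list(proj("wrist",w(.178*np.cos(th),0,.066-.178*np.sin(th)),P)-cr(V["tip"],*V["c"]))
        for s,n in((.018,"L"),(-.018,"R")):
            if n in V: r+=list(proj("wrist",w(xs,s,.082),P)-cr(V[n],*V["c"]))
        for key,x,z in(("bt",xs,h+.005),("ft",xs-t,h+.005),("fb",xs-t,h-.005)):
            for p in V[key]: r.append(ld(cr(p,*V["c"]),w(x,.015,z),w(x,-.015,z),P)*.7)
        for n,p in V.get("ref",[]): r+=list(proj("wrist",w(*p),P)-np.array(n))
        r+=list(off[:3]/.002)+list(off[3:]/.01)
        if H: r.append((h-H)/.0005)
        return np.array(r)
    s=least_squares(res,[.038,.003,.05]+[0]*6,x_scale=[.001]*9)
    h,t,th=s.x[:3]; print(k,"h %.1f t %.1f tipz %.1f drop %.1f"%(h*1e3,t*1e3,66-178*np.sin(th),178*np.sin(th)),s.x[3:]*1e3,np.round(s.fun,1))
E
python3 - <<'E'
from lvl import *
V=dict(c=(350,195,8),tip=(282,438),L=(580,388),bt=[(330,215),(300,320),(275,410)],ft=[(298,200),(268,310),(245,405)],fb=[(258,180),(225,305),(200,400)])
lvl("w9",V); lvl("w9",V,H=.036)
E
```

```text
w9 h 33.5 t 3.2 tipz 56.9 drop 9.1 [-1.3455  0.1242  0.0039  0.9835 -1.0726 -3.6447] [ 0.1 -0.1 -0.2  0.2  0.1 -0.  -0.1  0.6  0.4 -0.  -0.2 -0.3 -0.5 -0.7
  0.1  0.   0.1 -0.1 -0.4]
w9 h 35.8 t 3.7 tipz 57.7 drop 8.3 [-1.3384 -0.4309 -0.162  -3.2264 -1.1973 -2.9351] [-0.1  0.1 -0.9 -0.2  0.6  0.5  0.3  0.6  0.4  0.  -0.2 -0.4 -0.5 -0.7
 -0.2 -0.1 -0.3 -0.1 -0.3 -0.4]
```

```bash
python3 -m crank '[[-1,[0,0,0.03],[0,0,0]],[-1,[0,0,0.03],[0,0,0]],[-1,[0,0,0.03],[0,0,0]],[-1,[0,0,0.015],[0,0,0]],[-1,[0,0,0],[0,0,0]]]'
python3 - <<'E'
from h import *
o=look("w10",f=1.5);print(o["position"],o["ft_force"])
look("s7","scene",(215,130,335,270),5)
E
python3 ov.py w10 350 195 430 275 8 | grep "^r tip"
```

```text
clock: 8.4
position: [0.5193, -0.071, 0.0615]
ee_rot: [0.959, 0.283, 0.0, 0.001]
ft_force: [1.1, -3.5, 11.0]
grip_width: 0.001
[ 0.5193 -0.071   0.0615] [ 1.1214 -3.4855 10.9791]
r tip [392.7766 264.5691] [345.7131 560.0525]
```

View pics/w10_c.png

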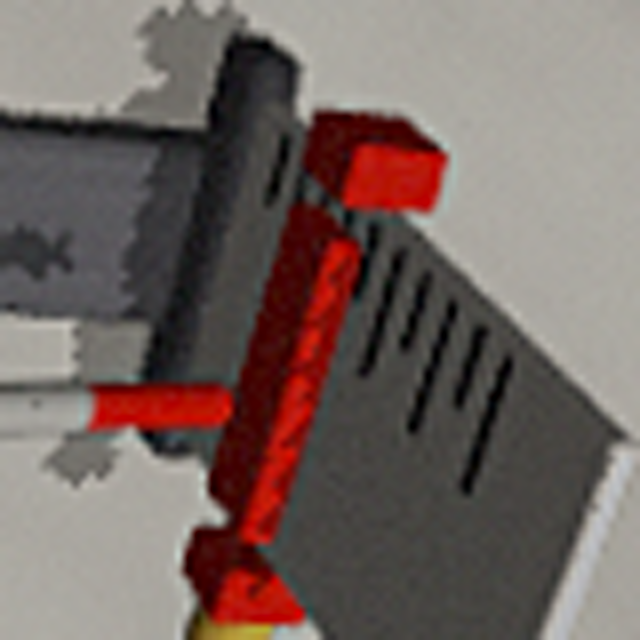

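View pics/s7.png

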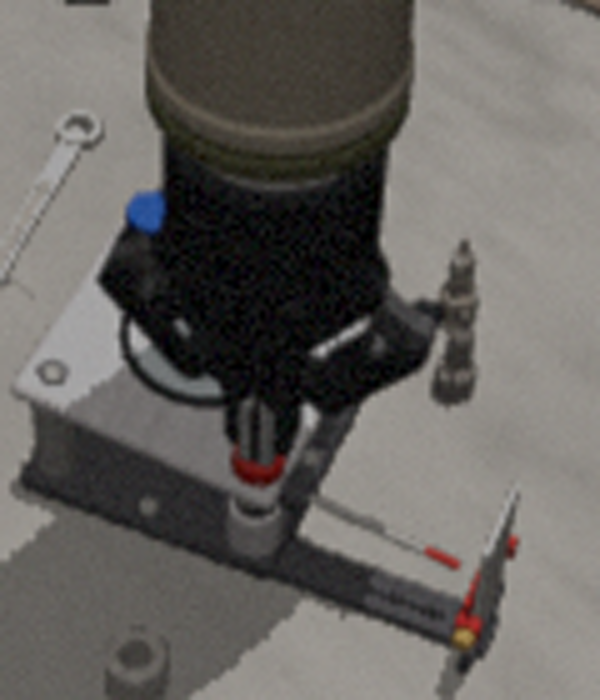

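```bash
cat > r10.py <<'E'
from lvl import *
V=dict(c=(350,195,8),tip=(231,405),L=(620,440),bt=[(358,250),(318,380),(275,530)],ft=[(328,240),(285,390),(246,525)],fb=[(288,220),(248,360),(212,485)])
for H in(None,.036,.037): lvl("w10",V,H=H)
E
python3 r10.py
```

```text
w10 h 33.5 t 2.6 tipz 42.7 drop 23.3 [-1.1837 -0.0761  0.1474  0.8889 -2.2708 -3.3414] [ 0.2 -0.2 -0.2  0.3  0.   0.1 -0.2  0.6  0.4  0.3 -0.4 -0.4 -0.4 -0.6
 -0.   0.1  0.1 -0.2 -0.3]
w10 h 35.8 t 3.2 tipz 43.6 drop 22.4 [-1.1897 -0.7327 -0.0411 -3.3057 -1.8605 -2.409 ] [ 0.  -0.  -0.9 -0.1  0.6  0.6  0.3  0.7  0.4  0.3 -0.4 -0.5 -0.5 -0.6
 -0.4 -0.  -0.3 -0.2 -0.2 -0.4]
w10 h 36.7 t 3.4 tipz 44.0 drop 22.0 [-1.1898 -0.9989 -0.1042 -4.9362 -1.672  -2.05  ] [-0.   0.  -1.2 -0.2  0.8  0.8  0.5  0.7  0.5  0.3 -0.4 -0.5 -0.6 -0.6
 -0.5 -0.1 -0.5 -0.2 -0.2 -0.6]
```

```bash
python3 -m crank '[[-1,[0,0,0.02],[0,0,0]],[-1,[0,0,0.018],[0,0,0]],[-1,[0,0,0],[0,0,0]],[-1,[0,0,0],[0,0,0]],[-1,[0,0,0],[0,0,0]]]'
python3 - <<'E'
from h import *
o=look("w11",f=1.5);print(o["position"],o["ft_force"])
look("s8","scene",(275,200,345,270),8)
E
python3 ov.py w11 350 200 430 275 8 | grep "^r tip"
```

```text
clock: 9.0
position: [0.5194, -0.071, 0.0587]
ee_rot: [0.959, 0.283, 0.0, 0.001]
ft_force: [0.1, -4.0, 12.4]
grip_width: 0.002
[ 0.5194 -0.071   0.0587] [ 0.0649 -3.9601 12.4127]
r tip [394.4144 267.0339] [358.8155 539.7711]
```

View pics/w11_c.png

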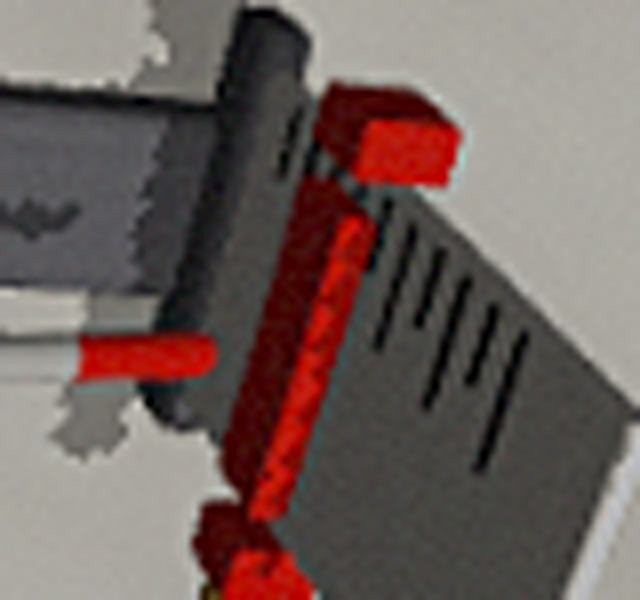

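View pics/s8.png

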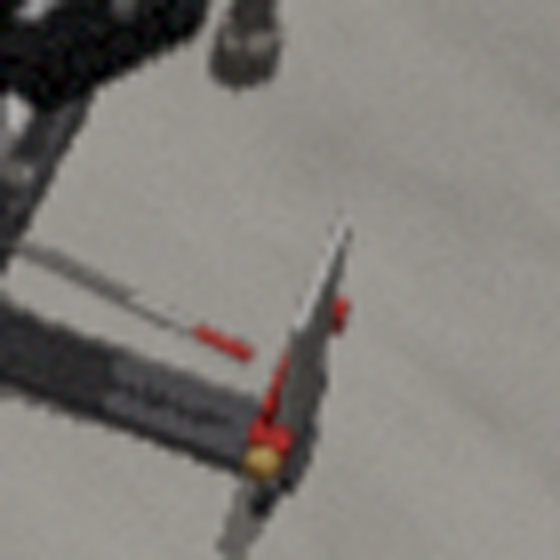

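```bash
cat > r11.py <<'E'
from lvl import *
V=dict(c=(350,200,8),tip=(215,354),L=(634,418),bt=[(372,225),(333,350),(288,500)],ft=[(342,210),(300,350),(262,485)],fb=[(302,200),(262,340),(225,465)])
for H in(None,.036,.037): lvl("w11",V,H=H)
p=lambda x,y,z:(proj("scene",m2w(m0,[x,y,z]))-[275,200]+.5)*8-.5
for dr in(24,26,28,30,32): print(dr,p(.178*np.cos(np.arcsin(dr/178)),0,.066-dr/1e3))
for h in(.034,.036,.038): print(h,p(.184,0,h),p(.188,.02,h),p(.188,-.02,h))
print(p(.187,-.018,.082),p(.187,.018,.082))
E
python3 r11.py
```

```text
w11 h 34.1 t 2.5 tipz 38.2 drop 27.8 [-1.1328 -0.1764  0.4209  1.1334 -2.1463 -3.7184] [ 0.1 -0.1 -0.1  0.3 -0.   0.  -0.1  0.8  0.7  0.4 -0.6 -0.7 -0.6 -0.6
 -0.1  0.2  0.1 -0.2 -0.4]
w11 h 35.8 t 2.9 tipz 38.9 drop 27.1 [-1.1346 -0.7003  0.2682 -2.0356 -1.7829 -3.0376] [ 0.  -0.  -0.6 -0.   0.4  0.4  0.2  0.8  0.7  0.4 -0.6 -0.7 -0.7 -0.6
 -0.4  0.1 -0.2 -0.2 -0.3 -0.3]
w11 h 36.8 t 3.2 tipz 39.2 drop 26.8 [-1.1336 -0.981   0.1976 -3.6738 -1.5693 -2.6895] [-0.   0.  -0.9 -0.2  0.7  0.6  0.4  0.9  0.8  0.4 -0.6 -0.7 -0.7 -0.6
 -0.5  0.1 -0.4 -0.2 -0.3 -0.5]
24 [256.187  348.1756]
26 [254.2595 352.436 ]
28 [252.2494 356.6466]
30 [250.1568 360.8073]
32 [247.9818 364.9182]
0.034 [282.4207 377.7535] [324.9967 321.5592] [270.1101 447.4071]
0.036 [283.2936 373.144 ] [325.935  316.9098] [270.9744 442.8518]
0.038 [284.1698 368.5175] [326.8768 312.2436] [271.8419 438.2795]
[290.5796 325.0608] [341.7161 209.8966]
```

```bash
cat > r11b.py <<'E'
import r11
from lvl import *
V=dict(r11.V)
for xs in(.186,.187,.188):
  A=dict(V);A["ft"]=[];A["fb"]=[];print("bt only",xs);lvl("w11",A,xs=xs)
A=dict(V);A["ft"]=[];print("no ft");lvl("w11",A)
E
python3 r11b.py | sed -n '/bt only/,$p'
```

```text
bt only 0.186
w11 h 34.8 t 1144.5 tipz 37.5 drop 28.5 [-1.4738  0.0232 -0.268   0.1048 -3.9208 -2.8776] [ 0.3 -0.4 -0.4  0.4  0.   0.  -0.1 -0.7  0.  -0.1  0.  -0.4 -0.3]
bt only 0.187
w11 h 34.4 t 875.2 tipz 38.3 drop 27.7 [-1.1907 -0.2968  0.2813 -0.4841 -2.2075 -2.9051] [ 0.1 -0.1 -0.2  0.3  0.   0.  -0.1 -0.6 -0.1  0.1 -0.  -0.2 -0.3]
bt only 0.188
w11 h 34.0 t -1373.7 tipz 39.1 drop 26.9 [-0.9126 -0.6013  0.8389 -1.0946 -0.577  -2.8589] [-0.1  0.1  0.1  0.1  0.   0.  -0.1 -0.5 -0.3  0.4 -0.1 -0.1 -0.3]
no ft
w11 h 34.4 t 1.7 tipz 38.3 drop 27.7 [-1.1857 -0.2946  0.2794 -0.4591 -2.2352 -2.9766] [ 0.1 -0.1 -0.2  0.3  0.   0.  -0.1  0.1 -0.  -0.  -0.6 -0.1  0.1 -0.
 -0.2 -0.3]
```

```bash
python3 -m crank '[[-1,[0,0,0.011],[0,0,0]],[-1,[0,0,0],[0,0,0]],[-1,[0,0,0],[0,0,0]],[-1,[0,0,0],[0,0,0]],[-1,[0,0,0],[0,0,0]]]'
python3 - <<'E'
from h import *
o=look("w12",f=1.5);print(o["position"],o["ft_force"])
look("s9","scene",(275,200,345,270),8)
E
python3 ov.py w12 350 200 430 275 8 | grep "^r tip"
```

```text
clock: 9.6
position: [0.5194, -0.071, 0.0579]
ee_rot: [0.959, 0.283, 0.0, 0.001]
ft_force: [-0.1, -2.7, 13.2]
grip_width: -0.003
[ 0.5194 -0.071   0.0579] [-0.1093 -2.687  13.1683]
r tip [394.8443 267.7441] [362.2542 545.4531]
```

View pics/w12_c.png

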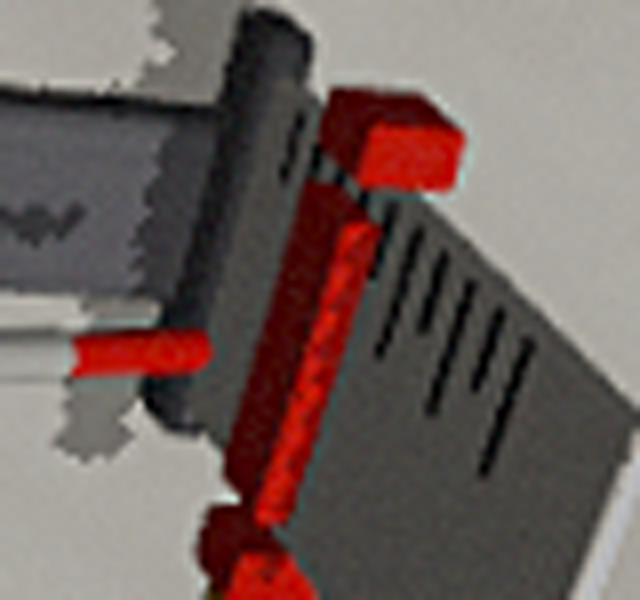

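View pics/w12.png

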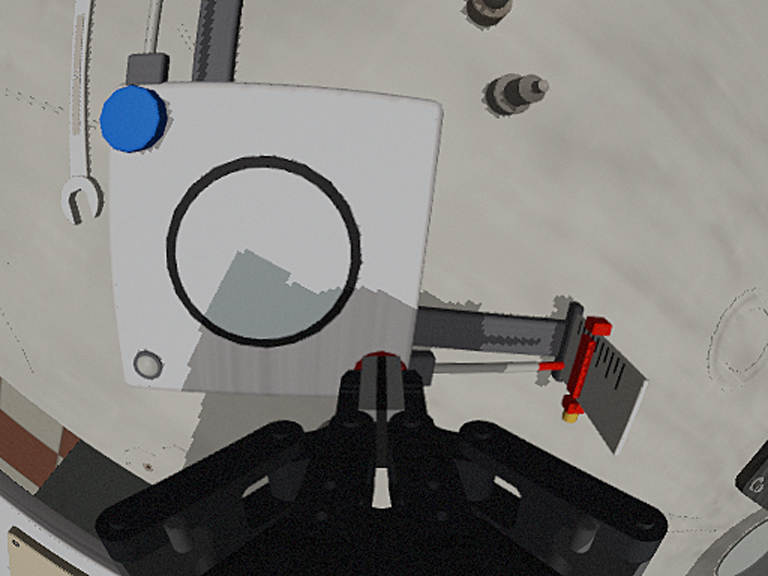

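View pics/s9.png

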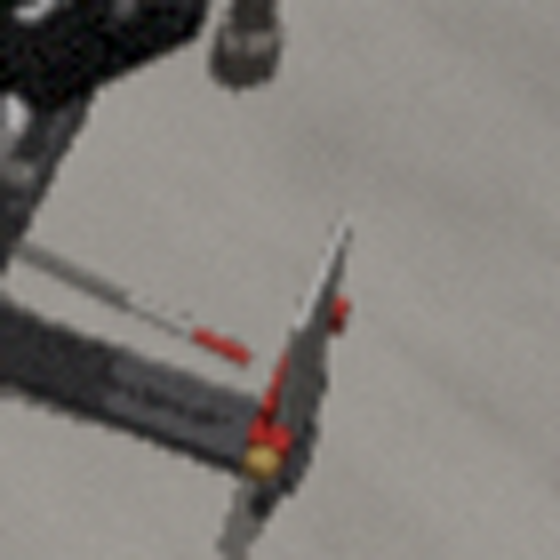

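Run:
```python
from lvl import *
for n in("s4","s6","s7","s8","s9"):
    im=cv2.imread(f"pics/raw_{n}.png").astype(float)
    b,g,r=im[...,0],im[...,1],im[...,2]; w=np.clip(r-(b+g)/2-15,0,None)
    sub=np.zeros_like(w); sub[228:252,296:310]=w[228:252,296:310]
    # exclude clamp: keep connected comp nearest tip
    k,l,st,ce=cv2.connectedComponentsWithStats((sub>10).astype(np.uint8),connectivity=8)
    for i in range(1,k):
        mm=l==i; ys,xs=np.nonzero(mm); ww=sub[mm]; print(n,i,st[i],(xs*ww).sum()/ww.sum(),(ys*ww).sum()/ww.sum(),xs.max())
q=lambda dr,r=.178:proj("scene",m2w(m0,[r*np.cos(np.arcsin(dr/178)),0,.066-r*dr/178]))
for dr in(0,9,23,25,27,28,29,30,31,32,34): print(dr,q(dr),q(dr,.168))
a=cv2.imread("pics/raw_s4.png")[215:255,285:325];b=cv2.imread("pics/raw_s9.png")[215:255,285:325]
cv2.imwrite("pics/cmp.png",cv2.resize(cv2.hconcat([a,b]),None,fx=9,fy=9,interpolation=cv2.INTER_NEAREST))
```

```text
s4 1 [301 233   8   4  18] 304.79551667577914 234.58064516129033 308
s4 2 [307 246   3   6  11] 308.4915887850467 249.0317757009346 309
s6 1 [301 235   8   5  18] 304.3250564334086 237.09255079006772 308
s6 2 [307 246   3   6  11] 308.48325791855206 249.05067873303167 309
s7 1 [300 239   7   5  17] 303.06246746486204 241.04320666319626 306
s7 2 [307 246   3   6  11] 308.48130841121497 249.03457943925233 309
s8 1 [299 240   8   5  18] 302.5365853658537 242.3430894308943 306
s8 2 [307 246   3   6  11] 308.5009225092251 249.0239852398524 309
s9 1 [299 241   7   5  17] 302.24436090225566 242.68689581095597 305
s9 2 [307 246   3   6  11] 308.47610294117646 249.04136029411765 309
0 [308.6644 236.2046] [303.6972 234.3862]
9 [308.0624 238.891 ] [303.1702 236.9292]
23 [306.7025 242.8158] [301.9505 240.6509]
25 [306.4667 243.3515] [301.737  241.1595]
27 [306.2206 243.8809] [301.5138 241.6623]
28 [306.0937 244.1433] [301.3985 241.9115]
29 [305.9642 244.4041] [301.2807 242.1593]
30 [305.8321 244.6634] [301.1606 242.4057]
31 [305.6975 244.9211] [301.0379 242.6506]
32 [305.5602 245.1773] [300.9129 242.8941]
34 [305.278  245.6849] [300.6554 243.3768]
```

View pics/cmp.png

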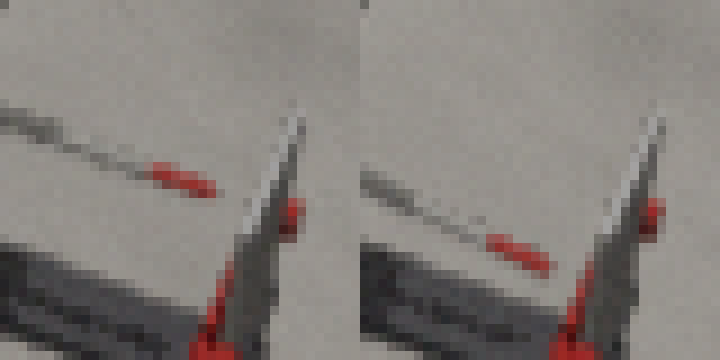

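```bash
python3 -m crank '[[-1,[0,0,0],[0,0,0]],[-1,[0,0,0],[0,0,0]],[-1,[0,0,0],[0,0,0]],[-1,[0,0,0],[0,0,0]],[-1,[0,0,0],[0,0,0]]]'; python3 -m crank '[[-1,[0,0,0],[0,0,0]],[-1,[0,0,0],[0,0,0]],[-1,[0,0,0],[0,0,0]],[-1,[0,0,0],[0,0,0]],[-1,[0,0,0],[0,0,0]]]';python3 -m crank '[[-1,[0,0,0],[0,0,0]],[-1,[0,0,0],[0,0,0]],[-1,[0,0,0],[0,0,0]],[-1,[0,0,0],[0,0,0]],[-1,[0,0,0],[0,0,0]]]'; python3 -m crank '[[-1,[0,0,0],[0,0,0]],[-1,[0,0,-0.05],[0,0,0]],[-1,[0,0,-0.1],[0,0,0]],[-1,[0,0,-0.1],[0,0,0]],[-1,[0,0,-0.2],[0,0,0]]]'
```

```text
clock: 10.2
position: [0.5194, -0.071, 0.0579]
ee_rot: [0.959, 0.283, 0.0, 0.001]
ft_force: [0.7, -3.8, 12.4]
grip_width: 0.0
clock: 10.7
position: [0.5194, -0.071, 0.0579]
ee_rot: [0.959, 0.283, 0.0, 0.001]
ft_force: [0.5, -4.0, 12.8]
grip_width: -0.002
clock: 11.2
position: [0.5194, -0.071, 0.058]
ee_rot: [0.959, 0.283, 0.0, 0.001]
ft_force: [-0.4, -3.8, 12.6]
grip_width: -0.003
clock: 11.7
position: [0.517, -0.0698, 0.0918]
ee_rot: [0.959, 0.284, -0.002, -0.001]
ft_force: [-0.1, -0.4, 1.1]
grip_width: -0.005
```

```bash
python3 -m crank '[[-1,[0.1,-0.1,-0.2],[0,0,0]],[-1,[0.3,-0.23,-0.2],[0,0,0]],[-1,[0.3,-0.23,-0.2],[0,0,0]],[-1,[0.3,-0.23,0],[0,0,0]],[-1,[0.21,-0.2,0],[0,0,0]]]'; python3 -m crank '[[-1,[0,0,0],[0,0,-0.187]],[-1,[0,0,0],[0,0,-0.187]],[-1,[0,0,0],[0,0,-0.187]],[-1,[0,0,0],[0,0,-0.187]],[-1,[0,0,0],[0,0,-0.187]]]';  python3 -m crank '[[-1,[0,0,0],[0,0,-0.187]],[-1,[0,0,0],[0,0,-0.187]],[-1,[0,0,0],[0,0,-0.187]],[-1,[0,0,0],[0,0,-0.187]],[-1,[0,0,0],[0,0,-0.187]]]'
python3 - <<'E'
from h import *
o=look("b1",f=1.5);print(o["position"],o["ft_force"],o["joint_pos"]);look("bs1","scene",(195,120,335,270),5)
Rm=R.from_quat(o["ee_rot"]).as_matrix();print(Rm,Rm.T@(np.array([.5551,.0494,.14])-o["position"])/.08)
E
```

```text
clock: 12.2
position: [0.5566, 0.0511, 0.1407]
ee_rot: [0.959, 0.284, -0.001, -0.0]
ft_force: [-0.8, -0.1, -0.1]
grip_width: 0.0
clock: 12.7
position: [0.5558, 0.0492, 0.14]
ee_rot: [0.791, 0.611, -0.001, -0.001]
ft_force: [-0.6, -0.2, -0.0]
grip_width: 0.001
clock: 13.2
position: [0.5558, 0.0492, 0.14]
ee_rot: [0.519, 0.855, -0.001, -0.001]
ft_force: [0.2, 0.3, -0.7]
grip_width: -0.001
[0.5558 0.0492 0.14  ] [ 0.2019  0.2906 -0.7188] [ 0.5809  0.3921 -0.9097  1.7087  0.3279  1.2059  0.067 ]
[[-0.4609  0.8875 -0.003 ]
 [ 0.8875  0.4609 -0.    ]
 [ 0.0013 -0.0026 -1.    ]] [ 0.0065 -0.0063  0.0005]
```

View pics/b1.png

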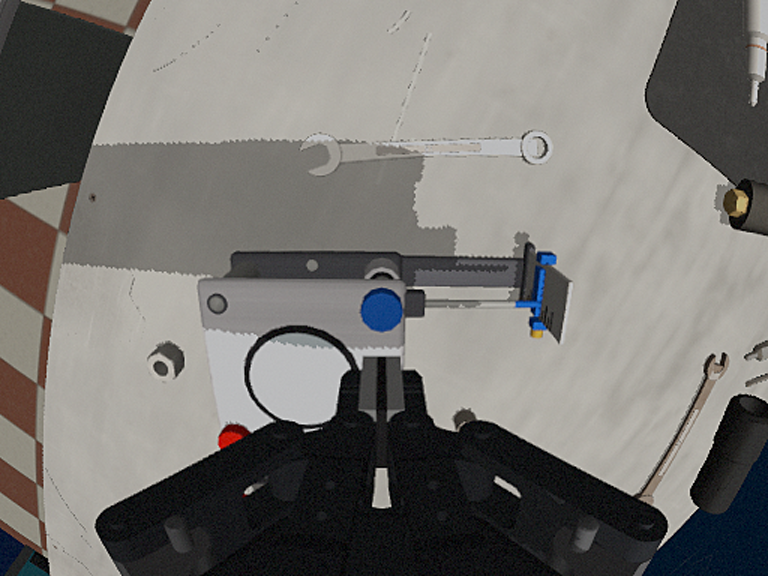

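View pics/bs1.png

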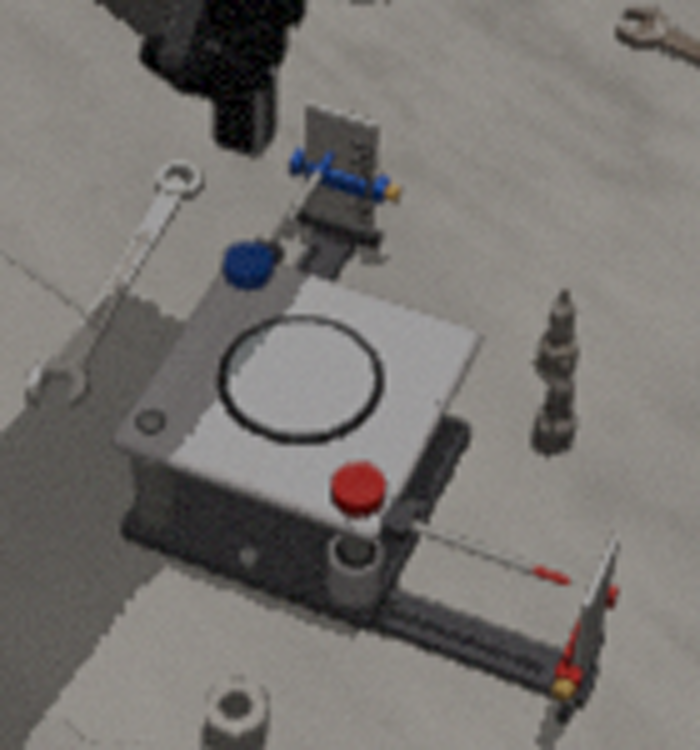

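```bash
python3 -m crank '[[-1,[0,0,-0.05],[-0.18,0,0]],[-1,[0,0,0],[-0.18,0,0]],[-1,[0,0,0],[-0.18,0,0]],[-1,[0,0,0],[-0.18,0,0]],[-1,[0,0,0],[-0.18,0,0]]]'
python3 - <<'E'
from h import *
o=look("b2",f=1.5);print(o["position"],o["ft_force"],o["joint_pos"])
for n in range(3): look(f"bq{n}","scene")
a=sum(cv2.imread(f"pics/raw_bq{n}.png").astype(float) for n in range(3))/3
a=a[135:175,240:285].astype(np.uint8)
cv2.imwrite("pics/bq.png",cv2.resize(a,None,fx=14,fy=14,interpolation=cv2.INTER_CUBIC))
m=[.4747,.0089,-1.1047]
for y in(.185,.187):
  for x in(-.018,0,.018):
    for z in(.082,.05,.045,.04,.035): print(y,x,z,(proj("scene",m2w(m,[x,y,z]))-[240,135]+.5)*14-.5)
E
python3 ov.py b2 225 120 300 190 9 | grep ^b
```

```text
clock: 13.8
position: [0.5523, 0.0575, 0.1436]
ee_rot: [0.497, 0.819, 0.25, 0.137]
ft_force: [0.1, 1.7, 0.6]
grip_width: 0.001
[0.5523 0.0575 0.1436] [0.1237 1.7422 0.6056] [ 1.1441 -0.006  -1.1285  2.1579 -0.5769  0.5514  0.9238]
0.185 -0.018 0.082 [217.7044  85.5615]
0.185 -0.018 0.05 [216.1081 230.8243]
0.185 -0.018 0.045 [215.8658 252.8754]
0.185 -0.018 0.04 [215.6253 274.7574]
0.185 -0.018 0.035 [215.3867 296.4724]
0.185 0 0.082 [320.0138 117.7454]
0.185 0 0.05 [315.8686 262.9107]
0.185 0 0.045 [315.2394 284.9439]
0.185 0 0.04 [314.6151 306.8074]
0.185 0 0.035 [313.9956 328.5031]
0.185 0.018 0.082 [423.3422 150.2498]
0.185 0.018 0.05 [416.5979 295.3088]
0.185 0.018 0.045 [415.5744 317.3227]
0.185 0.018 0.04 [414.5588 339.1662]
0.185 0.018 0.035 [413.551  360.8414]
0.187 -0.018 0.082 [222.8606  77.9961]
0.187 -0.018 0.05 [221.139  223.2638]
0.187 -0.018 0.045 [220.8777 245.3164]
0.187 -0.018 0.04 [220.6183 267.2002]
0.187 -0.018 0.035 [220.3609 288.9171]
0.187 0 0.082 [325.0636 110.101 ]
0.187 0 0.05 [320.7983 255.2734]
0.187 0 0.045 [320.1509 277.3085]
0.187 0 0.04 [319.5085 299.174 ]
0.187 0 0.035 [318.871 320.872]
0.187 0.018 0.082 [428.2831 142.5253]
0.187 0.018 0.05 [421.4242 287.5934]
0.187 0.018 0.045 [420.3833 309.6096]
0.187 0.018 0.04 [419.3504 331.4555]
0.187 0.018 0.035 [418.3254 353.1333]
b cap [206.8554 224.9398] [-159.3018  948.4586]
b tip [286.3047 199.9361] [555.7422 723.4245]
b top [305.6604 202.6736] [729.9438 748.0623]
b topL [304.4863 220.8453] [719.3763 911.6074]
b topR [306.7462 183.7248] [739.7157 577.5235]
b m66 [294.3881 198.1678] [628.4928 707.5102]
b m52 [285.236  194.5181] [546.1242 674.6626]
b m44 [280.2854 192.547 ] [501.5683 656.9228]
b m36 [275.527  190.6545] [458.743  639.8909]
```

View pics/b2.png

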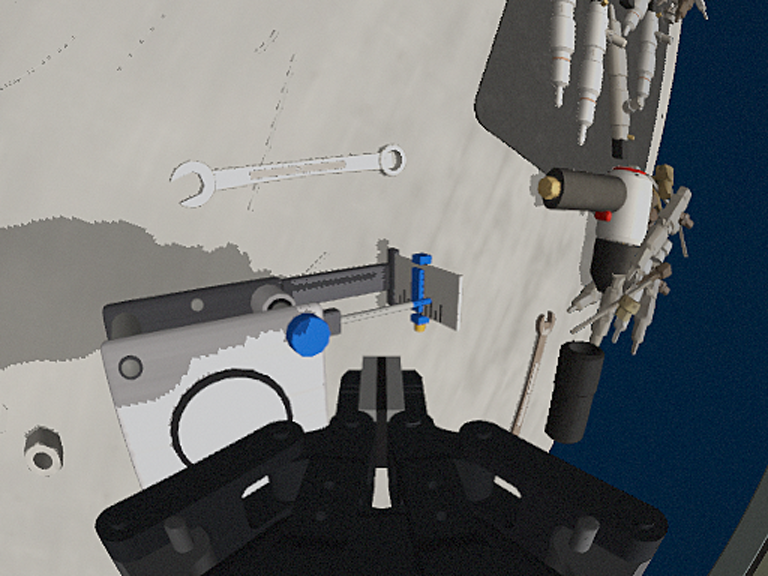

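View pics/b2_c.png

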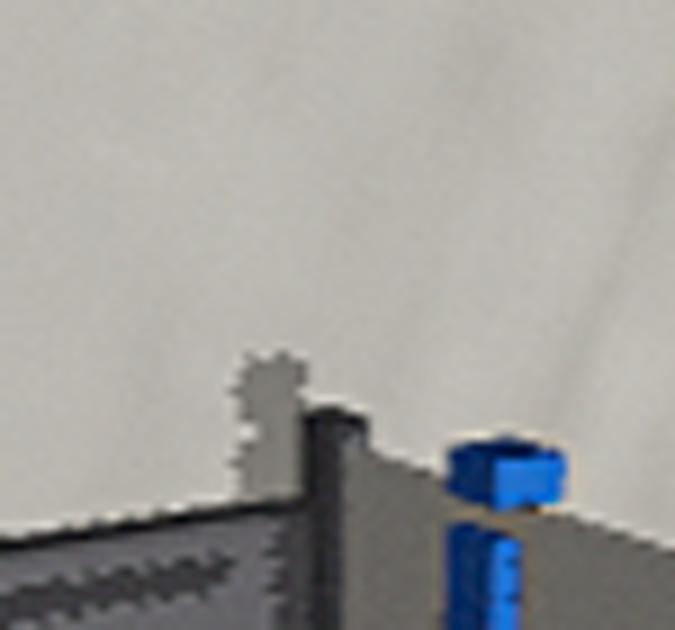

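View pics/bq.png

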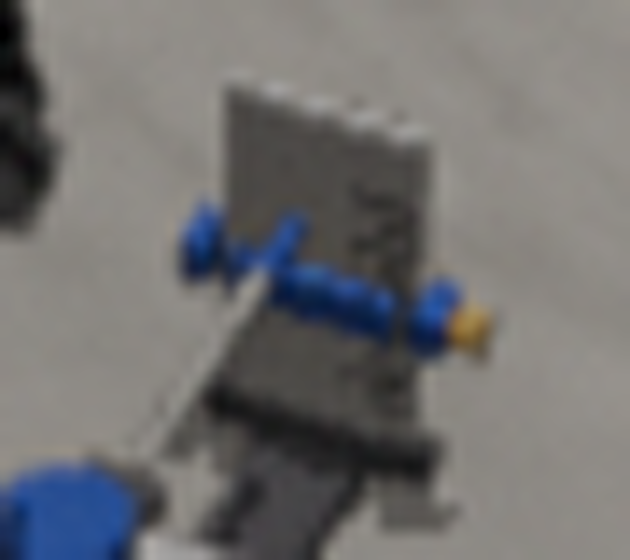

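```bash
python3 ov.py b2 250 160 315 225 9 | grep "^b"
```

```text
b cap [206.8554 224.9398] [-384.3018  588.4586]
b tip [286.3047 199.9361] [330.7422 363.4245]
b top [305.6604 202.6736] [504.9438 388.0623]
b topL [304.4863 220.8453] [494.3763 551.6074]
b topR [306.7462 183.7248] [514.7157 217.5235]
b m66 [294.3881 198.1678] [403.4928 347.5102]
b m52 [285.236  194.5181] [321.1242 314.6626]
b m44 [280.2854 192.547 ] [276.5683 296.9228]
b m36 [275.527  190.6545] [233.743  279.8909]
```

View pics/b2_c.png

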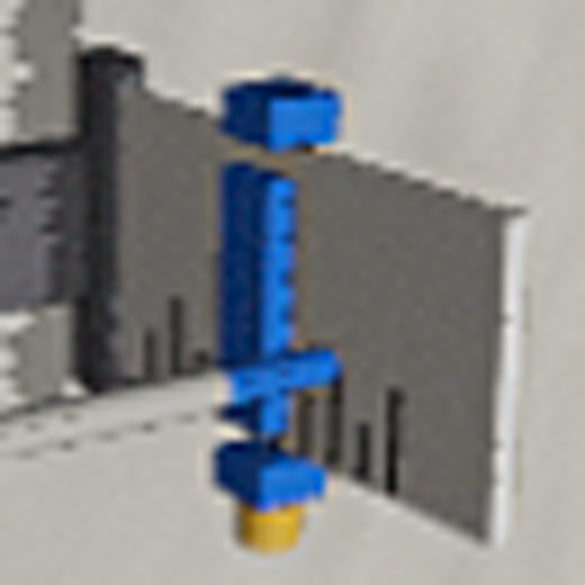

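```bash
cat > rb2.py <<'E'
from lvl import *
c=(250,160,9)
V=dict(c=c,tip=(338,367),R=(508,208),L=(492,545),bt=[(297,200),(295,270),(290,345)],ft=[(266,190),(264,270),(262,350)],fb=[(224,190),(221,270),(218,350)],
 ref=[(cr((338,367),*c),(.178,0,.066)),((204.9,223.5),(.09,0,.081))])
if __name__=="__main__":
  for xs in(.186,.187,.188): lvl("b2",V,1,xs)
  exec(open("fit2.py").read().split("views=")[0].split("def cr")[0])
  W=dict(c=(230,155,9),tip=(356,357),L=(532,210),R=(497,540),bt=[(262,185),(252,270),(244,345)],ft=[(238,175),(228,260),(220,345)],fb=[(186,170),(182,260),(178,350)])
  W["ref"]=[(cr((356,357),*W["c"]),(.178,0,.066)),((193.5,210.8),(.09,0,.081))]
  for xs in(.186,.187,.188): lvl("w4",W,0,xs)
E
python3 rb2.py
```

```text
b2 h 43.7 t 3.3 tipz 67.1 drop -1.1 [ 1.7842 -0.5834 -0.7196 -2.4927  7.7437  1.0047] [ 0.3 -0.7 -0.9  0.7 -0.4  0.6  0.1  0.1 -0.1 -0.5 -0.5 -0.4  0.5  0.5
  0.4 -0.4 -1.   1.2  0.4  0.9 -0.3 -0.4 -0.2  0.8  0.1]
b2 h 43.1 t 3.4 tipz 67.5 drop -1.5 [ 1.6036 -0.4709 -0.2678 -1.94    6.397   1.4945] [ 0.2 -0.5 -0.5  0.5 -0.   0.5  0.1  0.1 -0.1 -0.5 -0.4 -0.4  0.5  0.5
  0.4 -0.8 -1.   1.   0.5  0.8 -0.2 -0.1 -0.2  0.6  0.1]
b2 h 42.4 t 3.4 tipz 68.0 drop -2.0 [ 1.4162 -0.3651  0.1808 -1.3479  5.0069  2.018 ] [ 0.1 -0.3 -0.1  0.3  0.4  0.5  0.1  0.1 -0.1 -0.5 -0.4 -0.4  0.5  0.4
  0.4 -1.2 -0.9  0.8  0.5  0.7 -0.2  0.1 -0.1  0.5  0.2]
w4 h 35.9 t 2.9 tipz 67.2 drop -1.2 [-1.6621 -1.8763 -0.3114  7.3728  6.4117 -1.5343] [ 0.1 -0.3 -0.3  0.1 -0.5  0.6 -0.2  0.   0.1  0.3  0.5  0.5 -0.2 -0.4
 -0.7 -0.7 -0.6  1.2  0.5 -0.8 -0.9 -0.2  0.7  0.6 -0.2]
w4 h 35.3 t 2.9 tipz 67.6 drop -1.6 [-1.6196 -1.6845  0.0621  5.9549  5.7329 -1.0398] [ 0.1 -0.1  0.1  0.1 -0.2  0.5 -0.2  0.   0.1  0.3  0.5  0.5 -0.2 -0.4
 -0.7 -1.1 -0.6  1.   0.5 -0.8 -0.8  0.   0.6  0.6 -0.1]
w4 h 34.8 t 2.9 tipz 68.0 drop -2.0 [-1.5826 -1.4879  0.4314  4.5011  5.0256 -0.5212] [ 0.  -0.   0.4  0.1  0.1  0.3 -0.2  0.   0.1  0.2  0.5  0.5 -0.2 -0.4
 -0.7 -1.5 -0.5  0.8  0.5 -0.8 -0.7  0.2  0.5  0.5 -0.1]
```

```bash
python3 -m crank '[[-1,[0,0,0],[0.18,0,0]],[-1,[0,0,0],[0.18,0,0]],[-1,[0,0,0],[0.18,0,0]],[-1,[0,0,0],[0.18,0,0]],[-1,[0,0,0],[0.18,0,0]]]';python3 -m crank '[[-1,[0,0,0],[0,0,0]],[-1,[0,0,0],[0,0,0]],[-1,[0,0,0],[0,0,0]],[-1,[0,0,0],[0,0,0]],[-1,[0,0,0],[0,0,0]]]'
python3 - <<'E'
from h import *
o=manip.get_obs()
Rm=R.from_quat(o["ee_rot"]).as_matrix();print(o["position"],Rm,Rm.T@(np.array([.5551,.0494,.10])-o["position"])/.08,o["joint_pos"])
E
```

```text
clock: 14.5
position: [0.5517, 0.0654, 0.1437]
ee_rot: [0.508, 0.861, -0.002, -0.023]
ft_force: [0.2, 0.7, 1.7]
grip_width: -0.001
clock: 15.0
position: [0.549, 0.0657, 0.1438]
ee_rot: [0.506, 0.862, 0.002, -0.024]
ft_force: [0.0, 0.6, 0.2]
grip_width: 0.004
[0.549  0.0657 0.1438] [[-0.4873  0.8724 -0.039 ]
 [ 0.8721  0.4884  0.0282]
 [ 0.0436 -0.0203 -0.9988]] [-0.2385 -0.0211  0.5381] [ 0.6036  0.4257 -0.9667  1.6869  0.3249  1.2487  0.0755]
```

```bash
python3 -m crank '[[-1,[0,0,0],[-0.026,-0.055,0]],[-1,[-0.09,-0.016,0.1],[0,0,0]],[-1,[-0.09,-0.016,0.15],[0,0,0]],[-1,[0,0,0.15],[0,0,0]],[-1,[0,0,0.1],[0,0,0]]]';python3 -m crank '[[-1,[0,0,0.1],[0,0,0]],[-1,[0,0,0.05],[0,0,0]],[-1,[0,0,0],[0,0,0]],[-1,[0,0,0],[0,0,0]],[-1,[0,0,0],[0,0,0]]]'
python3 - <<'E'
from h import *
o=look("b3",f=1.5)
Rm=R.from_quat(o["ee_rot"]).as_matrix();print(o["position"],Rm,Rm.T@(np.array([.5551,.0494,.08])-o["position"])/.08,o["ft_force"])
E
```

```text
clock: 15.5
position: [0.5532, 0.0527, 0.1013]
ee_rot: [0.505, 0.863, 0.0, -0.002]
ft_force: [-0.3, -0.1, 0.8]
grip_width: 0.0
clock: 16.0
position: [0.5539, 0.0539, 0.0917]
ee_rot: [0.505, 0.863, 0.001, -0.001]
ft_force: [1.0, -0.2, 0.9]
grip_width: -0.0
[0.5539 0.0539 0.0917] [[-0.4908  0.8713 -0.0012]
 [ 0.8713  0.4908  0.0022]
 [ 0.0026  0.     -1.    ]] [-0.056  -0.0147  0.1461] [ 0.9863 -0.2178  0.9237]
```

View pics/b3.png

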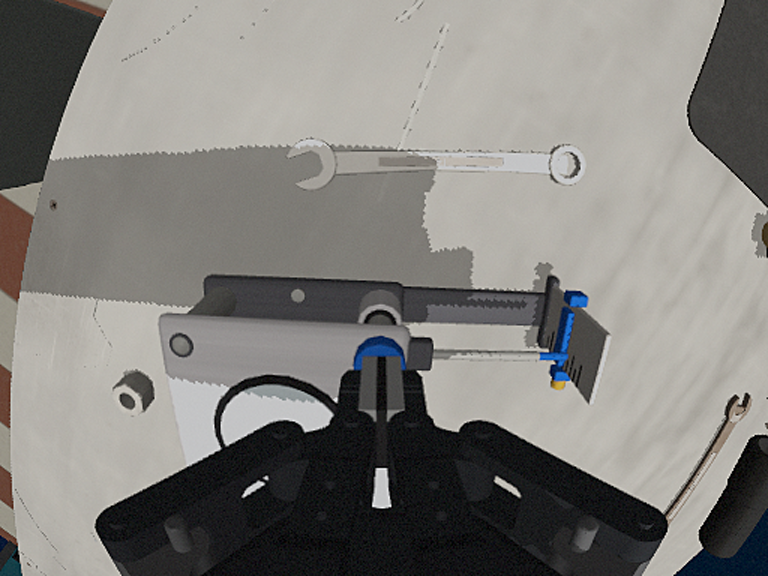

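```bash
python3 -m crank '[[-1,[-0.02,-0.005,0.05],[0,0,0]],[-1,[0,0,0.05],[0,0,0]],[-1,[0,0,0.05],[0,0,0]],[-1,[0,0,0.03],[0,0,0]],[-1,[0,0,0],[0,0,0]]]';python3 -m crank '[[-1,[0,0,0.03],[0,0,0]],[-1,[0,0,0.03],[0,0,0]],[-1,[0,0,0.02],[0,0,0]],[-1,[0,0,0],[0,0,0]],[-1,[0,0,0],[0,0,0]]]'
python3 - <<'E'
from h import *
o=look("b4",f=1.5);look("bs4","scene",(225,130,295,200),8)
print(o["position"],o["ft_force"])
E
python3 ov.py b4 340 190 430 270 8 | grep "^b"
```

```text
clock: 16.55
position: [0.5537, 0.0522, 0.0763]
ee_rot: [0.505, 0.863, 0.0, -0.002]
ft_force: [-0.9, -0.6, 0.8]
grip_width: -0.001
clock: 17.05
position: [0.5546, 0.0525, 0.0709]
ee_rot: [0.505, 0.863, 0.001, -0.001]
ft_force: [1.5, 0.0, 4.9]
grip_width: -0.0
[0.5546 0.0525 0.0709] [1.5159 0.0236 4.888 ]
b cap [251.3736 260.8059] [-705.5113  569.9473]
b tip [389.207  249.2428] [397.156  477.4422]
b top [413.0449 261.4326] [587.8592 574.9607]
b topL [405.1728 285.5695] [524.8825 768.0561]
b topR [420.7549 234.9236] [649.5388 362.889 ]
b m66 [402.3155 248.9833] [502.0243 475.3665]
b m52 [393.8457 239.3192] [434.2658 398.0537]
b m44 [389.3568 234.2536] [398.3546 357.5291]
b m36 [385.1043 229.4899] [364.3347 319.4191]
```

View pics/b4.png

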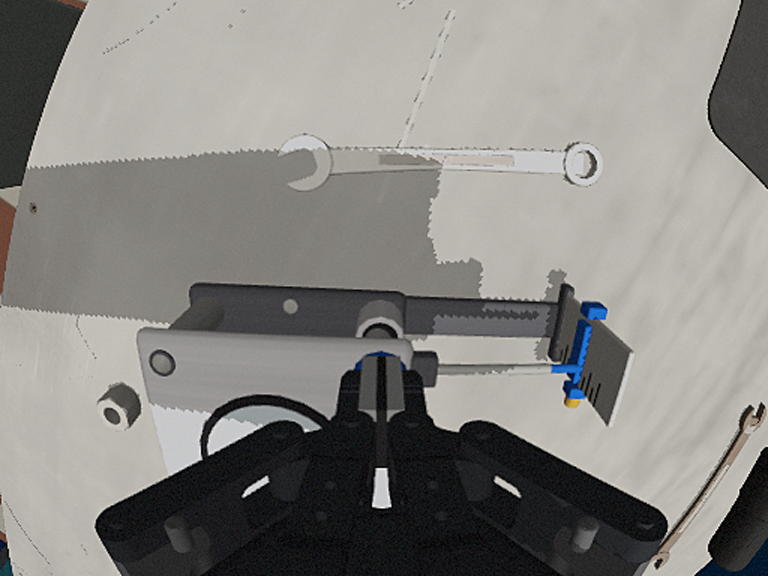

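View pics/bs4.png

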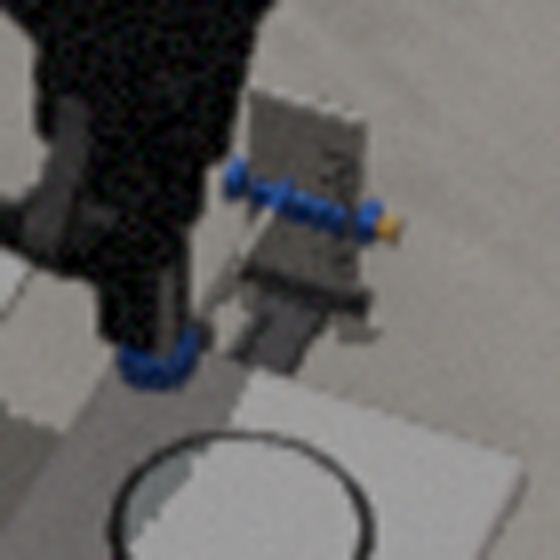

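```bash
python3 -m crank '[[-1,[0,0,0.03],[0,0,0]],[-1,[0,0,0.03],[0,0,0]],[-1,[0,0,0.015],[0,0,0]],[-1,[0,0,0],[0,0,0]],[-1,[0,0,0],[0,0,0]]]'
python3 - <<'E'
from h import *
o=look("b5",f=1.5);look("bs5","scene",(245,135,285,175),14)
print(o["position"],o["ft_force"])
E
python3 ov.py b5 345 200 430 275 8 | grep "^b tip"
```

```text
clock: 17.65
position: [0.5551, 0.0527, 0.0654]
ee_rot: [0.505, 0.863, 0.001, -0.001]
ft_force: [1.3, 0.7, 8.5]
grip_width: 0.0
[0.5551 0.0527 0.0654] [1.2503 0.6716 8.4659]
b tip [391.8083 253.3095] [377.9666 429.9757]
```

View pics/b5_c.png

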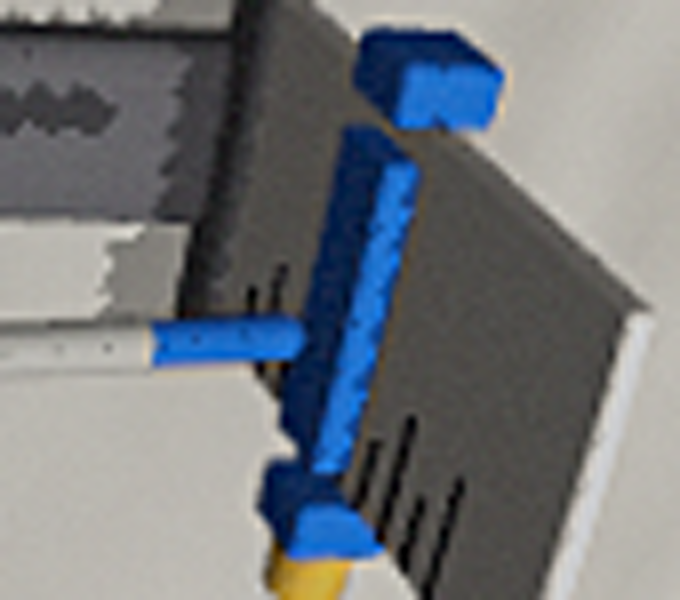

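View pics/bs5.png

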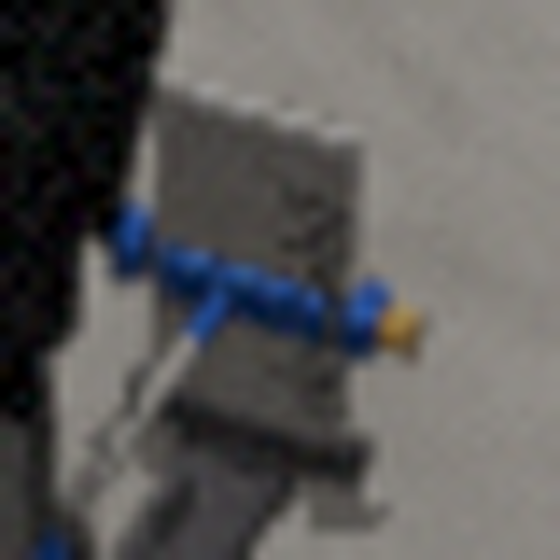

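```bash
cat > rb5.py <<'E'
from lvl import *
c=(345,200,8)
V=dict(c=c,tip=(305,337),R=(648,310),bt=[(415,190),(388,310),(350,465)],ft=[(383,180),(355,310),(320,455)],fb=[(348,150),(315,300),(286,420)])
if __name__=="__main__":
  for xs in(.186,.187,.188): lvl("b5",V,1,xs)
  for H in(.0435,.0445): lvl("b5",V,1,.186,H)
  q=lambda dr,r:proj("scene",m2w(m0,[0,r*np.cos(np.arcsin(dr/178)),.066-r*dr/178]))
  cc=lambda p,x,y:(p-[x,y]+.5)*14-.5
  for r in(.160,.164,.168,.178): print("rest",r,cc(q(0,r),240,135))
  for dr in(12,14,16,18,20,22,24): print(dr,cc(q(dr,.164),245,135),cc(q(dr,.178),245,135))
E
python3 rb5.py
```

```text
b5 h 41.0 t 2.6 tipz 48.9 drop 17.1 [-0.9063 -1.0496 -1.2345  3.1494  2.8202 -1.1489] [ 0.7 -0.7 -0.8  0.6 -0.1  0.1  0.1 -0.8 -0.5 -0.5  0.6  0.7  0.5 -0.5
 -0.5 -0.6  0.3  0.3 -0.1]
b5 h 40.5 t 2.7 tipz 49.7 drop 16.3 [-0.5938 -0.7656 -0.6803  1.6929  2.2409 -1.3462] [ 0.4 -0.4 -0.5  0.3 -0.1  0.1  0.1 -0.7 -0.4 -0.4  0.5  0.6  0.5 -0.3
 -0.4 -0.3  0.2  0.2 -0.1]
b5 h 40.1 t 2.7 tipz 50.5 drop 15.5 [-0.3007 -0.4869 -0.1159  0.3572  1.6279 -1.4551] [ 0.1 -0.1 -0.1  0.1 -0.1  0.1  0.1 -0.7 -0.4 -0.4  0.5  0.6  0.5 -0.2
 -0.2 -0.1  0.   0.2 -0.1]
b5 h 43.3 t 3.2 tipz 49.8 drop 16.2 [-0.2958 -1.068  -1.3263  2.5029 -1.1057 -0.0309] [ 0.5 -0.5 -1.5  0.2 -0.7 -0.4 -0.4 -0.8 -0.5 -0.5  0.6  0.7  0.6 -0.1
 -0.5 -0.7  0.3 -0.1 -0.  -0.4]
b5 h 44.2 t 3.4 tipz 50.2 drop 15.8 [-0.053  -1.0727 -1.3467  2.2214 -2.5966  0.3969] [ 0.4 -0.4 -1.8  0.1 -0.9 -0.7 -0.6 -0.9 -0.5 -0.5  0.6  0.7  0.6 -0.
 -0.5 -0.7  0.2 -0.3  0.  -0.6]
rest 0.16 [254.4611 288.4368]
rest 0.164 [264.7516 272.6744]
rest 0.168 [274.9889 256.9933]
rest 0.178 [300.3528 218.1419]
12 [192.8275 323.8137] [227.9596 273.6116]
14 [192.3251 332.5385] [227.3679 283.0631]
16 [191.7709 341.3216] [226.7214 292.5744]
18 [191.1651 350.1634] [226.0202 302.1459]
20 [190.5076 359.0642] [225.2642 311.7781]
22 [189.7985 368.0245] [224.4536 321.4715]
24 [189.0377 377.0447] [223.5881 331.2266]
```

Run:
```python
from lvl import *
ims=[manip.camera("scene").astype(float) for _ in range(6)]
a=np.mean(ims,0); np.save("pics/avg5.npy",a)
b0=np.mean([cv2.imread(f"pics/raw_bq{n}.png").astype(float) for n in range(3)],0)
blue=lambda a:a[...,0]-a[...,2]
for nm,A in(("pressed",a),("rest",b0)):
    print(nm,"cols 255..272, rows 148..162 blue-red");print(np.round(blue(A)[148:163,255:273]).astype(int))
c=np.clip(a[135:175,245:285],0,255).astype(np.uint8)
cv2.imwrite("pics/avg5.png",cv2.resize(c,None,fx=14,fy=14,interpolation=cv2.INTER_LANCZOS4))
# top strip profile
g=a.mean(2); print(np.round(g[138:150,255:272]).astype(int))
pr=lambda x,y,z:proj("scene",m2w(m0,[x,y,z]))
for xs in(.186,.188):
  print(xs,"topfront",pr(-.018,xs,.082),pr(0,xs,.082),pr(.018,xs,.082),"top+3.5",pr(0,xs+.0035,.082))
  for h in(.043,.046): print(h,"bt",pr(0,xs,h+.005),"ft",pr(0,xs-.003,h+.005),"fb",pr(0,xs-.003,h-.005),"ends fb",pr(-.015,xs-.003,h-.005),pr(.015,xs-.003,h-.005))
```

```text
pressed cols 255..272, rows 148..162 blue-red
[[ -8  -7  -8  -6  -6  -6  -6  -5  -5  -6  -4  -5  -6  -6  -5  -7 -10  -8]
 [ 14  -4  -8  -7  -6  -6  -6  -6  -5  -6  -4  -4  -4  -3  -4  -8  -9  -8]
 [ 54   0  -8  -6  -7  -8  -5  -7  -6  -6  -6  -7  -5  -5  -3  -8  -9  -9]
 [ 56  -2  -5  -6  -7  -7  -6  -7  -6  -8  -6  -7  -5  -4  -4  -8  -9 -10]
 [ 42  35  35  18   6  -4  -7  -9  -8  -8  -4  -4  -3  -5  -5  -8 -10  -9]
 [ 35  45  77  89  82  44  18   6   0  -8  -8  -9  -6  -4  -4  -7 -10 -11]
 [ 12  37  61  68  74  77  86  82  63  21   8  -6  -5  -6  -8  -8  -3  -7]
 [ -7  19  44  46  53  74  71  68  76  90  89  42  22   0  -3  33  70  46]
 [ -8  -1   9  28  63  98  65  54  60  70  72  70  89  31  23  92 106  52]
 [ -8  -7  -5  24  97  90  37  44  41  50  52  60  65  24  49 105  94 -30]
 [ -8  -6   0  53  97  38  -3   0  10  28  44  42  44  10  40  73  45 -66]
 [ -8  -6  -6   3  38   1  -9  -7  -6  -2   2   9  20   3  29  48  25 -42]
 [ -8  -6  -8  -7   1  -6  -5  -6  -5  -6  -6  -1  -2  -6  11  21  10 -11]
 [ -3  -6  -8  -6  -5  -6  -6  -6  -6  -3  -6  -5  -4  -6  -4  -8  -7  -9]
 [ -
[... 2087 characters left out ...]
 136]]
0.186 topfront [255.2703 140.3769] [262.5743 142.6729] [269.951  144.9918] top+3.5 [263.2041 141.7195]
0.043 bt [262.2556 153.6731] ft [261.7273 154.4929] fb [261.6406 157.6184] ends fb [255.7468 155.705 ] [267.5816 159.5471]
0.046 bt [262.2831 152.7259] ft [261.7535 153.5458] fb [261.6665 156.6858] ends fb [255.759  154.7718] [267.6214 158.6152]
0.188 topfront [255.6381 139.8372] [262.9345 142.1276] [270.3035 144.4408] top+3.5 [263.5627 141.1766]
0.043 bt [262.6068 153.1283] ft [262.0797 153.946 ] fb [261.9905 157.0718] ends fb [256.1026 155.163 ] [267.9255 158.9959]
0.046 bt [262.635 152.181] ft [262.1068 152.9988] fb [262.0171 156.1392] ends fb [256.1156 154.2297] [267.966 158.064]
```

View pics/avg5.png

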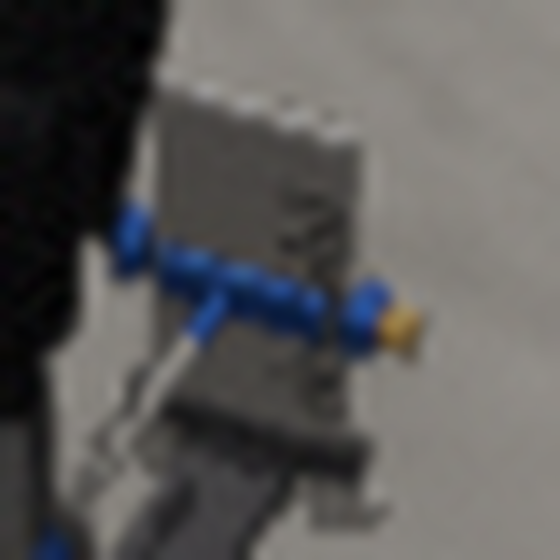

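```bash
python3 -m crank '[[-1,[0,0,0.014],[0,0,0]],[-1,[0,0,0.014],[0,0,0]],[-1,[0,0,0],[0,0,0]],[-1,[0,0,0],[0,0,0]],[-1,[0,0,0],[0,0,0]]]'
python3 - <<'E'
from h import *
o=look("b6",f=1.5);print(o["position"],o["ft_force"])
a=np.mean([manip.camera("scene").astype(float) for _ in range(4)],0)
print(np.round(a[...,0]-a[...,2])[150:165,254:266].astype(int))
c=np.clip(a[135:175,245:285],0,255).astype(np.uint8)
cv2.imwrite("pics/avg6.png",cv2.resize(c,None,fx=14,fy=14,interpolation=cv2.INTER_LANCZOS4))
E
python3 ov.py b6 345 200 430 275 8 | grep "^b tip"
```

```text
clock: 18.55
position: [0.5553, 0.0527, 0.0634]
ee_rot: [0.505, 0.863, 0.001, -0.0]
ft_force: [1.4, 0.1, 9.2]
grip_width: -0.001
[0.5553 0.0527 0.0634] [1.4221 0.1207 9.161 ]
[[ 73  53  -1  -8  -7  -6  -7  -6  -7  -5  -5  -6]
 [102  55   0  -5  -8  -8  -8  -7  -8  -5  -5  -7]
 [ 93  41  35  37  18   6  -2  -7  -8  -7  -6  -4]
 [ 66  34  48  76  90  84  42  18   4   0  -7  -8]
 [ 33  14  37  59  69  73  79  86  83  63  21   8]
 [  0  -8  19  44  48  50  59  70  70  75  88  87]
 [ -8  -8   0  10  26  41  54  50  50  58  67  71]
 [ -9  -9  -8  -5  -2  32  95  58  52  40  50  48]
 [ -8  -6  -7  -8  12  86  89  18   1  10  28  41]
 [ -8  -8  -7   1  55 100  44  -6  -8  -5  -2   0]
 [ -8  -8  -6  -4  23  48   1  -6  -7  -5  -6  -6]
 [ -7  -4  -5  -8   0   2  -7  -6  -6  -6  -6  -5]
 [ -2  -2  -5  -8  -4  -4  -6  -6  -6  -5  -5  -6]
 [ -4  -6  -7  -5  -3  -2  -4  -7  -7  -6  -6  -6]
 [ -6  -8  -6  -1   0   1  -2  -3  -2  -4  -5  -5]]
b tip [392.8781 254.8539] [386.5251 442.3309]
```

View pics/avg6.png

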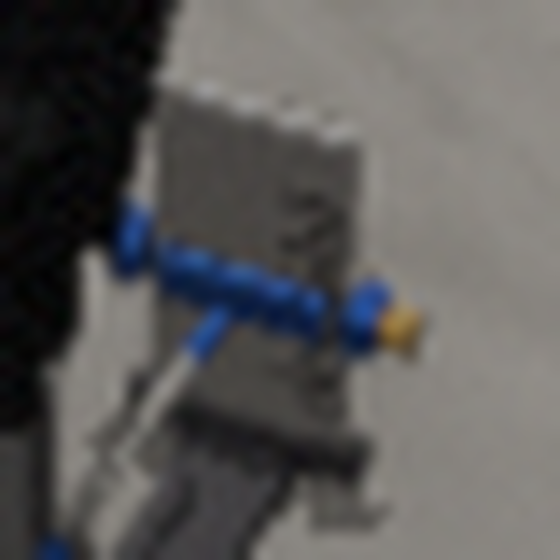

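View pics/b6_c.png

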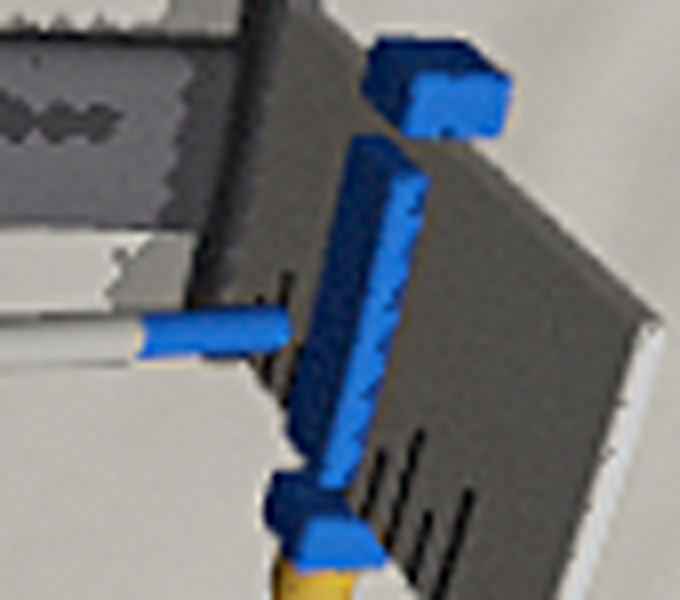

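```bash
cat > joint.py <<'E'
from lvl import *
import sys
s15=lambda p:(np.array(p)+.5)/1.5-.5
# view: (name, side, drop index or None, pts)
RV=dict(
w2=(0,None,dict(c=(305,140,9),tip=(281,438),L=(435,328),R=(363,648),bt=[(315,265),(297,350),(283,425)],fb=[(267,260),(253,350),(240,425)])),
w3=(0,None,dict(c=(335,165,9),tip=(262,447),L=(468,328),R=(355,700),bt=[(277,240),(255,335),(236,425)],fb=[(216,210),(196,315),(178,410)])),
w4=(0,None,dict(c=(230,155,9),tip=(356,357),L=(532,210),R=(497,540),bt=[(262,185),(252,270),(244,345)],fb=[(186,170),(182,260),(178,350)])),
w10=(0,0,dict(c=(350,195,8),tip=(231,405),L=(620,440),bt=[(358,250),(318,380),(275,530)],fb=[(288,220),(248,360),(212,485)])),
w11=(0,1,dict(c=(350,200,8),tip=(215,354),L=(634,418),bt=[(372,225),(333,350),(288,500)],fb=[(302,200),(262,340),(225,465)])),
b2=(1,None,dict(c=(250,160,9),tip=(338,367),R=(508,208),L=(492,545),bt=[(297,200),(295,270),(290,345)],fb=[(224,190),(221,270),(218,350)])),
b5=(1,2,dict(c=(345,200,8),tip=(305,337),R=(648,310),bt=[(415,190),(388,310),(350,465)],fb=[(348,150),(315,300),(286,420)])),
b6=(1,3,dict(c=(345,200,8),tip=(293,330),R=(658,320),bt=[(428,190),(400,310),(355,470)],fb=[(355,150),(322,290),(290,425)])))
C=[("w2",(.09,0,.081),s15((368,273))),("w3",(.09,0,.081),s15((383,314))),("w4",(.09,0,.081),s15((290.5,316.5))),
("w2",(0,.09,.081),s15((230,113))),("w3",(0,.09,.081),s15((209,111.5))),("w4",(0,.09,.081),s15((103.5,121))),("b2",(0,.09,.081),s15((308,335.5)))]
S=[("top",[.09,0,.081],(281.6,216.5)),("top",[0,.09,.081],(223.8,196.7)),("top",[0,0,.071],(242.9,235.4)),
("scene",[.09,0,.081],(266.3,216.0)),("scene",[0,.09,.081],(244.1,171.5)),("scene",[0,0,.071],(224.7,203.8))]
D={k:np.load(f"pics/{k}.npz") for k in RV}
M=I["wrist"]["mount"];K=I["wrist"]["K"]
def run(useS=True,verb=True,free_t=True):
    def res(q):
        m=q[:3];he=q[3:9];sc=q[9:15];hr,hb,xs,t=q[15:19];dr=q[19:23];r=[];lab=[]
        Rc=R.from_rotvec(he[3:]).as_matrix()@M[:3,:3];tc=M[:3,3]+he[:3]
        def pw(k,p):
            d=D[k];tt=R.from_quat(d["rot"]).inv().apply(m2w(m,p)-d["pos"]);x=Rc.T@(tt-tc);rr=np.hypot(x[0],x[1]);th=np.arctan2(rr,x[2])
            return np.array([K[0,0]*th*x[0]/rr+K[0,2],K[1,1]*th*x[1]/rr+K[1,2]])
        def ps(p):
            c=I["scene"]["camera_from_world"];x=R.from_rotvec(sc[3:]).apply(c[:3,:3]@m2w(m,p)+c[:3,3])+sc[:3];Ks=I["scene"]["K"]
            return np.array([Ks[0,0]*x[0]/x[2]+Ks[0,2],Ks[1,1]*x[1]/x[2]+Ks[1,2]])
        for k,(side,di,V) in RV.items():
            w=(lambda x,y,z:[x,y,z]) if side==0 else (lambda x,y,z:[y,x,z]);h=(hr,hb)[side]
            d=0 if di is None else dr[di];cs=np.sqrt(1-(d/.178)**2)
            r+=list((pw(k,w(.178*cs,0,.066-d))-cr(V["tip"],*V["c"])))
            for s,n in((.018,"L"),(-.018,"R")):
                if n in V:r+=list(pw(k,w(xs,s,.082))-cr(V[n],*V["c"]))
            for key,x,z in(("bt",xs,h+.005),("fb",xs-t,h-.005)):
                a=pw(k,w(x,.015,z));b=pw(k,w(x,-.015,z));dd=(b-a)/np.linalg.norm(b-a)
                for p in V[key]:
                    p=cr(p,*V["c"]);r.append((dd[0]*(p[1]-a[1])-dd[1]*(p[0]-a[0]))*.8)
        for k,p,u in C:r+=list((pw(k,p)-u))
        for n,p,u in S:
            r+=list(((proj("top",m2w(m,p)) if n=="top" else ps(p))-u)*2)
        if useS:
            v=lambda A,B,u:A[1]+(B[1]-A[1])*(u-A[0])/(B[0]-A[0])
            r.append((v(ps([-.018,xs,.082]),ps([.018,xs,.082]),262)-142.86)*5)
            r.append((v(ps([-.015,xs,hb+.005]),ps([.015,xs,hb+.005]),262)-153.43)*5)
            r.append((v(ps([-.015,xs-t,hb-.005]),ps([.015,xs-t,hb-.005]),262)-157.35)*5)
            r+=list((ps([0,.178,.066])-[260.6,150.2])*3)
            for d,o in((dr[2],159.0),(dr[3],160.0)):
                rb=.1655;r.append((ps([0,rb*np.sqrt(1-(d/.178)**2),.066-rb/.178*d])[1]-ps([0,rb,.066])[1]-(o-153.6))*3)
            for d,o in((0,0),(dr[0],6.46),(dr[1],7.76)):
                rb=.1705;r.append((ps([rb*np.sqrt(1-(d/.178)**2),0,.066-rb/.178*d])[1]-ps([rb,0,.066])[1]-o)*5)
        r+=list(he[:3]/.0015)+list(he[3:]/.008)+list(sc[:3]/.002)+list(sc[3:]/.003)+[(t-.002)/.001,(xs-.187)/.0015]
        return np.array(r)
    q0=np.r_[m0,np.zeros(12),.036,.044,.187,.002,.0234,.0285,.0165,.020]
    s=least_squares(res,q0,x_scale=1e-3,loss="soft_l1")
    J=s.jac;cov=np.linalg.inv(J.T@J);sd=np.sqrt(np.diag(cov))
    print("m",s.x[:3],"he",s.x[3:9]*1e3,"sc",s.x[9:15]*1e3);print("hr hb xs t",s.x[15:19]*1e3,"drops",s.x[19:23]*1e3,"sd",sd[15:23]*1e3)
    if verb: print(np.round(res(s.x),1))
run(True);run(False,False)
E
python3 joint.py
```

```text
m [ 0.4755  0.0082 -1.0995] he [-0.4298 -0.4932 -0.5947  1.1963 -0.7332 -1.8712] sc [-0.4975  0.1781  0.1288 -0.1578 -0.5662  0.1332]
hr hb xs t [ 34.6093  42.7656 186.7983   2.2864] drops [23.2856 28.29   16.2028 19.567 ] sd [0.708  0.7765 0.4573 0.3208 0.6641 0.6924 1.2092 1.1076]
[ 0.1 -0.2 -0.  -0.2  0.3  0.6 -0.   0.1  0.1  0.4  0.1  0.1 -0.3 -0.3
 -0.6  0.1  0.4  1.2 -0.1 -0.1 -0.2  0.5  0.2 -0.1 -0.5 -0.6  0.4  0.2
  0.2  0.3 -0.4 -0.1  0.   0.  -0.2 -0.5  0.2 -0.5 -0.8  0.2  0.4  0.4
  0.   0.2  0.1  0.   0.  -0.6 -0.3  0.5  0.2  0.2  0.  -0.3 -0.4 -0.4
 -0.2 -1.3 -0.1  0.1  0.3  0.4 -0.   0.  -0.2 -0.2 -0.3 -0.4 -0.4 -1.
 -2.  -0.3 -0.4 -0.2 -0.1 -0.   0.1 -0.  -0.2 -1.1 -1.8  0.  -0.2 -0.
 -0.5 -0.3 -0.3 -0.4 -0.2  1.4 -0.1  2.   2.9  0.9 -1.3 -1.  -2.2 -0.6
  0.1 -1.   2.6  0.7  0.9 -1.   0.6 -0.5  0.8 -0.4  0.2 -0.2 -0.3 -0.9
  0.1  0.6 -2.3  0.7  0.6  0.1 -0.1 -1.2 -0.9  0.  -0.2 -0.3 -0.3 -0.3
 -0.4  0.1 -0.1 -0.2 -0.2  0.1  0.1 -0.1 -0.2  0.   0.3 -0.1]
m [ 0.4756  0.0084 -1.1013] he [-0.2961 -0.3926 -0.9598  0.8755 -1.0779 -0.7212] sc [-0.3971  0.1454  0.1565 -0.515  -0.6415  0.3324]
hr hb xs t [ 34.2996  41.5873 187.3843   2.2744] drops [22.5528 27.4274 14.9894 18.4147] sd [0.7157 0.9821 0.5209 0.3344 1.1643 1.1447 1.3036 1.3576]
```

```bash
python3 -m crank '[[-1,[0,0,0.013],[0,0,0]],[-1,[0,0,0],[0,0,0]],[-1,[0,0,0],[0,0,0]],[-1,[0,0,0],[0,0,0]],[-1,[0,0,0],[0,0,0]]]'
python3 - <<'E'
from h import *
o=look("b7",f=1.5);print(o["position"],o["ft_force"])
a=np.mean([manip.camera("scene").astype(float) for _ in range(4)],0)
print(np.round(a[...,0]-a[...,2])[155:165,254:266].astype(int))
b=a[...,2]-(a[...,0]+a[...,1])/2-15; b=np.clip(b,0,None)[228:243,296:310]; b[b<10]=0
ys,xs=np.nonzero(b); print("red tip",(xs*b[ys,xs]).sum()/b.sum()+296,(ys*b[ys,xs]).sum()/b.sum()+228)
E
python3 ov.py b7 345 200 430 275 8 | grep "^b tip"
```

```text
clock: 19.3
position: [0.5553, 0.0527, 0.0624]
ee_rot: [0.505, 0.863, 0.001, -0.0]
ft_force: [0.7, 0.2, 9.7]
grip_width: 0.0
[0.5553 0.0527 0.0624] [0.6777 0.2459 9.6863]
[[  2  -6  21  44  48  54  64  70  72  75  86  88]
 [ -8  -8  -2  11  26  34  50  49  50  61  72  67]
 [ -9  -8  -6  -6  -4   6  59  38  47  39  46  53]
 [-10  -8  -6  -6  -3  44  87  20   1  11  29  45]
 [ -8  -8  -6  -6  28  94  66   0  -8  -4  -1   0]
 [-10  -8  -8   4  59  88  20  -6  -7  -6  -5  -6]
 [ -7  -3  -7  -7   4  24  -2  -7  -6  -6  -4  -4]
 [ -3   0  -6  -7  -5  -4  -6  -7  -6  -6  -4  -5]
 [ -3  -4  -8  -6  -3  -2  -5  -5  -5  -5  -6  -6]
 [ -4  -8  -7  -4   0  -1  -2  -2  -2  -4  -6  -5]]
red tip 304.7732205778717 234.5677237491191
b tip [393.4574 255.6703] [391.1592 448.862 ]
```

View pics/b7_c.png

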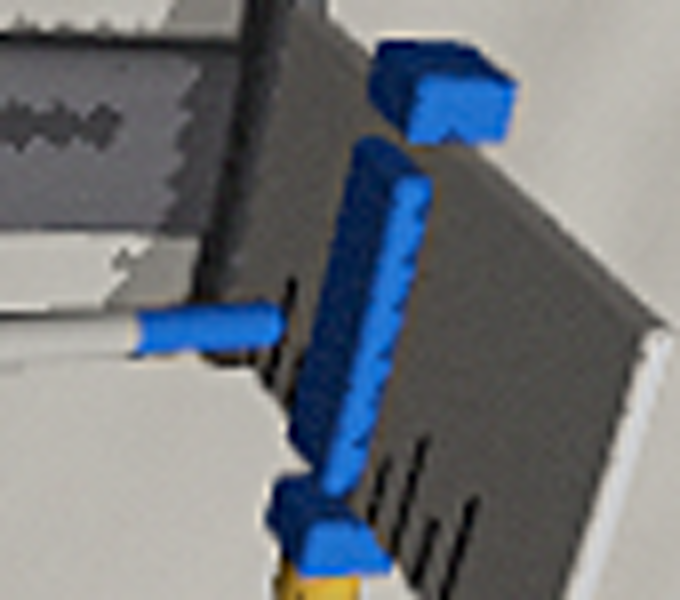

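```bash
H='[[-1,[0,0,0],[0,0,0]],[-1,[0,0,0],[0,0,0]],[-1,[0,0,0],[0,0,0]],[-1,[0,0,0],[0,0,0]],[-1,[0,0,0],[0,0,0]]]' ; python3 -m crank '[[-1,[0,0,0.004],[0,0,0]],[-1,[0,0,0],[0,0,0]],[-1,[0,0,0],[0,0,0]],[-1,[0,0,0],[0,0,0]],[-1,[0,0,0],[0,0,0]]]'; python3 -m crank '[[-1,[0,0,0],[0,0,0]],[-1,[0,0,0],[0,0,0]],[-1,[0,0,0],[0,0,0]],[-1,[0,0,0],[0,0,0]],[-1,[0,0,0],[0,0,0]]]'; python3 -m crank '[[-1,[0,0,0],[0,0,0]],[-1,[0,0,0],[0,0,0]],[-1,[0,0,0],[0,0,0]],[-1,[0,0,0],[0,0,0]],[-1,[0,0,0],[0,0,0]]]'; python3 -m crank '[[-1,[0,0,0],[0,0,0]],[-1,[0,0,0],[0,0,0]],[-1,[0,0,0],[0,0,0]],[-1,[0,0,0],[0,0,0]],[-1,[0,0,0],[0,0,0]]]'
```

```text
clock: 20.05
position: [0.5553, 0.0527, 0.0621]
ee_rot: [0.505, 0.863, 0.001, -0.0]
ft_force: [1.5, 0.8, 10.3]
grip_width: 0.0
clock: 20.55
position: [0.5553, 0.0527, 0.0621]
ee_rot: [0.505, 0.863, 0.001, -0.0]
ft_force: [2.2, 1.0, 9.7]
grip_width: -0.001
clock: 21.05
position: [0.5553, 0.0527, 0.0621]
ee_rot: [0.505, 0.863, 0.001, -0.0]
ft_force: [1.3, 0.9, 9.8]
grip_width: 0.002
clock: 21.55
position: [0.5553, 0.0527, 0.0621]
ee_rot: [0.505, 0.863, 0.001, -0.0]
ft_force: [0.7, 1.0, 10.1]
grip_width: -0.001
```

Run:
```python
from h import *
o=look("b8",f=1.5);print(o["position"],o["ft_force"],o["clock"])
look("bs8","scene",(245,135,285,175),14)
```

```text
[0.5553 0.0527 0.0621] [ 0.7409  1.0113 10.1348] 21.55
```

View pics/bs8.png

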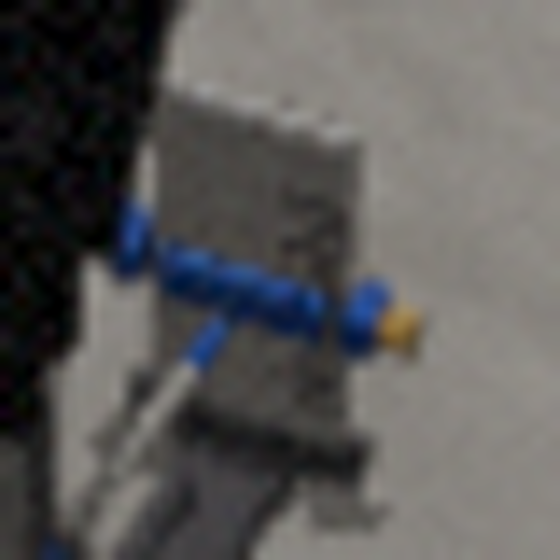

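```bash
python3 -m crank '[[-1,[0,0,-0.05],[0,0,0]],[-1,[0,0,-0.1],[0,0,0]],[-1,[0,0,-0.15],[0,0,0]],[-1,[0,0,-0.25],[0,0,0]],[-1,[0,0,-0.3],[0,0,0]]]'; python3 -m crank '[[-1,[0,0,-0.4],[0,0,0]],[-1,[0,0,-0.4],[0,0,0]],[-1,[0,0,0],[0,0,0]],[-1,[0,0,0],[0,0,0]],[-1,[0,0,0],[0,0,0]]]'
python3 - <<'E'
from h import *
o=look("f1",f=1.5);look("fs1","scene",(195,120,335,270),5);print(o["position"],o["ft_force"],o["clock"])
E
```

```text
clock: 22.15
position: [0.5532, 0.0517, 0.129]
ee_rot: [0.505, 0.863, -0.0, -0.002]
ft_force: [0.3, 0.0, 0.4]
grip_width: -0.001
clock: 22.65
position: [0.5536, 0.0516, 0.1918]
ee_rot: [0.505, 0.863, -0.0, -0.002]
ft_force: [-0.8, 0.8, -0.0]
grip_width: 0.0
[0.5536 0.0516 0.1918] [-0.7844  0.7948 -0.0442] 22.65
```

View pics/fs1.png

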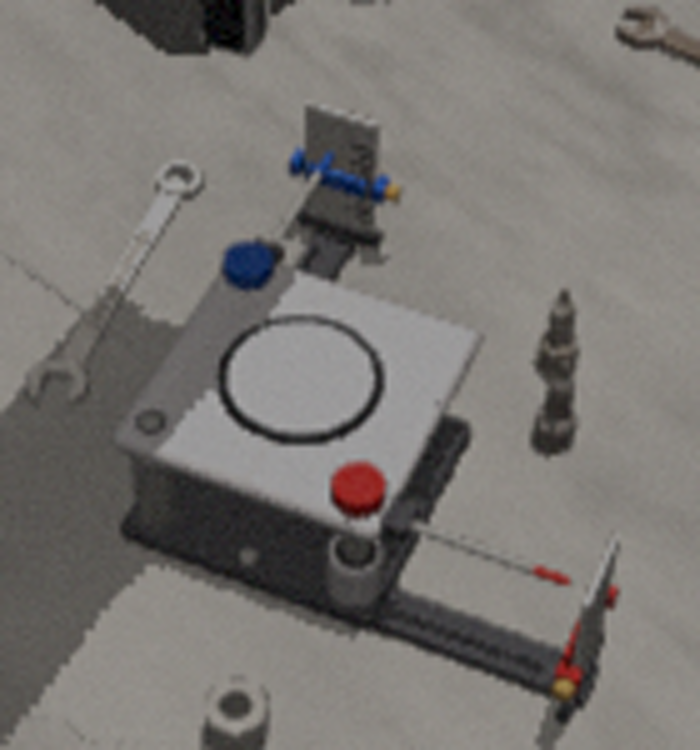

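View pics/f1.png

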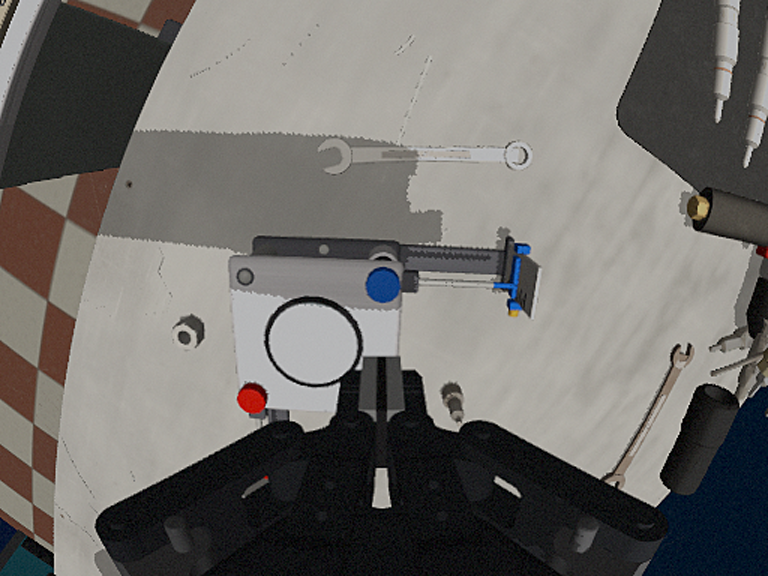

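Both corners are back up, the marks and the other objects have not moved, and the gripper is about 110 mm above the mount. I'm handing in.

Run:
```python
from workcell import manip
print(manip.hand_in())
```

```text
the job is handed in; nothing more can be done
None
```

I pressed the red cap with closed fingertips and held it for about 2 s, then let it spring back. I did the same with the blue cap, then lifted clear and handed in at about 22.7 s.

- **Red:** the scene camera put the pointer tip at 30 mm of drop, about 36 mm above the bench. I never got an independent reading of the red mark. My wrist-camera fits put it at 34.3–35.9 mm, at or just below the stated 36 mm minimum, so I take the tip as level to within about 2 mm.
- **Blue:** I estimate the tip at about 44 mm when it was held. The measurements of the mark disagreed:
  - **Wrist camera:** 40–44 mm.
  - **Scene camera:** about 45 mm.
  - **Combined fit:** 43 mm.

  I pressed to the middle of these. Most estimates put the tip within about 2 mm of the mark's middle, but the lowest would leave it up to 4 mm above. All of them keep it inside the mark's 10 mm height.

**Last checks:** both pointers were back at rest height. The marks, nut and spanner and the one nozzle in clear view looked unmoved; the second nozzle was hidden behind the gripper in the final pictures. Force on the tool read about zero. The highest press force I read was about 13 N.

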